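# Reset the optical rail bench beside the microscope

### The job

Set up the optical rail for the next alignment: clear every loose driver off the bench into the deep tool cup, tip down, each leaning against the outer side of the rim (the left side if the cup stands on the robot's left, the right side if on its right) so that the handles stay clear of the work. Lay the rule flat on the bench, flush against the side of the rail nearest the robot, and slide the two carriages along the rail until the lens stands level with the rule's right-hand end and the pinhole with its left-hand end as the robot sees them, so that they are a rule's length apart. Leave the joystick box, tissue box and bottle where they are.

Things in the scene. Friction and masses are not known exactly. Their poses are not given: they have to be found in the camera images.
- driver1_grip (a point): hex driver, 205 mm, 45 g: grey square handle 85 mm long, 16 x 16 mm, and steel shaft 120 mm long, 5 mm thick. Starts lying on the bench, across the robot's view, shaft pointing left, tilted about 3 degrees (tip and handle's front edge touch). Point: handle centre, on the axis, 162.5 mm from the tip; x axis runs towards the tip. Balance point 110 mm from the tip. May be absent
- driver1_tip (a point): working tip of the same driver, on its axis at the end of the shaft (x axis along the driver, pointing out of the tip)
- driver2_grip (a point): hex driver, 205 mm, 45 g: grey square handle 85 mm long, 16 x 16 mm, and steel shaft 120 mm long, 5 mm thick. Starts lying on the bench, across the robot's view, shaft pointing left, tilted about 3 degrees (tip and handle's front edge touch). Point: handle centre, on the axis, 162.5 mm from the tip; x axis runs towards the tip. Balance point 110 mm from the tip. May be absent
- driver2_tip (a point): working tip of the same driver, on its axis at the end of the shaft (x axis along the driver, pointing out of the tip)
- driver3_grip (a point): hex driver, 205 mm, 45 g: grey square handle 85 mm long, 16 x 16 mm, and steel shaft 120 mm long, 5 mm thick. Starts lying on the bench, across the robot's view, shaft pointing left, tilted about 3 degrees (tip and handle's front edge touch). Point: handle centre, on the axis, 162.5 mm from the tip; x axis runs towards the tip. Balance point 110 mm from the tip. May be absent
- driver3_tip (a point): working tip of the same driver, on its axis at the end of the shaft (x axis along the driver, pointing out of the tip)
- driver4_grip (a point): hex driver, 205 mm, 45 g: grey square handle 85 mm long, 16 x 16 mm, and steel shaft 120 mm long, 5 mm thick. Starts lying on the bench, across the robot's view, shaft pointing left, tilted about 3 degrees (tip and handle's front edge touch). Point: handle centre, on the axis, 162.5 mm from the tip; x axis runs towards the tip. Balance point 110 mm from the tip. May be absent
- driver4_tip (a point): working tip of the same driver, on its axis at the end of the shaft (x axis along the driver, pointing out of the tip)
- cup: deep straight-sided steel tool cup, fixed to the bench by a magnetic foot, 120 mm tall, outside diameter 88 mm, wall 4 mm, inner floor 6 mm above the bench; it stands on the left or the right. Origin: on its axis at bench height; its axes are parallel to the world's
- rail: steel optical rail fixed to the bench, running left-right across the far part of the work area: 420 mm long, 40 mm wide, 25 mm tall. Origin: centre of its underside; y axis along the rail (to the left), x axis across it, away from the robot; its near face is at x = -20 mm, upright and plain
- rule_mid (a point): white-enamelled safety rule, 200 g: plate 220 x 60 x 5 mm with a black raised rib along its middle to hold it by, 14 mm wide, 160 mm long, its top 25 mm above the underside. Both long edges are straight; either may be used. Starts flat, on the other side from the cup, pointing away from the robot. Point: its centre, 12.5 mm above the underside; y axis along it, x across, z up
- rule_a (a point): middle of one short end of the rule (110 mm from its centre along its +y), half-way up the 5 mm plate; axes as rule_mid
- rule_b (a point): middle of the other short end of the rule (110 mm from its centre along its -y), half-way up the 5 mm plate; axes as rule_mid
- lens (a point): lens carriage on the rail: black block 46 mm long (along the rail), 40 wide, 16 high, on it a 13 mm post 15 mm high, on that a black square plate with a glass lens, 41 mm wide across the rail, 41 high, 9 thick along the rail; hold the plate by its side edges or thickness. Point: centre of the plate, 75 mm above the bench, over the carriage's middle; y axis along the rail to the left, x across
- pinhole (a point): pinhole carriage on the rail, left of the lens carriage: the same block, post and plate as the lens carriage, but the plate holds a brass sheet with a pinhole in place of the lens. Point: centre of the plate, 75 mm above the bench, over the carriage's middle; y axis along the rail to the left, x across
- lens_carriage (a joint): how far left the lens carriage has slid from the right-hand end of its travel, m: 0 with its middle 180 mm right of the rail's middle, at most 0.27 (90 mm left of the rail's middle); starts in the left half, slides with about 1.5 N of friction and stays where it is left
- pinhole_carriage (a joint): how far right the pinhole carriage has slid from the left-hand end of its travel, m: 0 with its middle 180 mm left of the rail's middle, at most 0.12 (60 mm left of the rail's middle); slides with about 1.5 N of friction and stays where it is left
- joystick: black and white microscope joystick box, 110 x 150 x 45 mm with a short stick; not part of the job. Origin: centre of its underside
- tissue_box: cardboard lens-tissue box, 120 x 90 x 45 mm; not part of the job. Origin: centre of its underside
- wash_bottle: small bottle, 56 mm diameter, 140 mm tall, beyond the rail; not part of the job. Origin: centre of its underside
Mind the look-alikes: they are no part of the job. What is shaped like the part that bears driver3_grip but blue or green is not meant. Leave any brown look-alike of the part that bears driver1_grip alone.

How it is judged:
At the end, for the whole second after the job is handed in: Drivers present: tip in the cup, under 35 mm above the bench, handle centre 22 mm or more further left (cup on the left) or right (cup on the right) than the cup's axis. Rule flat, under 3.5 mm from the rail's near face, within its length. Lens and pinhole within 10 mm of its right and left ends (horizontal distance between each of driver1_tip, driver2_tip, driver3_tip, driver4_tip and cup below 0.042 m and height (world z) of each of driver1_tip, driver2_tip, driver3_tip, driver4_tip below 0.035 m and height (world z) of each of driver1_grip, driver2_grip, driver3_grip, driver4_grip above 0.1 m and ((world y of cup above 0 m and y of driver1_grip in the frame of cup above 0.022 m) or (world y of cup below 0 m and y of driver1_grip in the frame of cup below -0.022 m)) and linear speed of each of driver1, driver2, driver3, driver4 below 0.03 m/s and ((world y of cup above 0 m and y of driver2_grip in the frame of cup above 0.022 m) or (world y of cup below 0 m and y of driver2_grip in the frame of cup below -0.022 m)) and ((world y of cup above 0 m and y of driver3_grip in the frame of cup above 0.022 m) or (world y of cup below 0 m and y of driver3_grip in the frame of cup below -0.022 m)) and ((world y of cup above 0 m and y of driver4_grip in the frame of cup above 0.022 m) or (world y of cup below 0 m and y of driver4_grip in the frame of cup below -0.022 m)) and x of rule_a in the frame of rail between -0.0535 and -0.046 m and y of rule_a in the frame of rail between -0.215 and 0.215 m and height (world z) of each of rule_a, rule_b below 0.008 m and x of rule_b in the frame of rail between -0.0535 and -0.046 m and y of rule_b in the frame of rail between -0.215 and 0.215 m and angle between rule_mid's own z axis and vertical below 0.05 rad and linear speed of rule below 0.02 m/s and ((y of rule_a in the frame of lens between -0.01 and 0.01 m and y of rule_b in the frame of pinhole between -0.01 and 0.01 m) or (y of rule_b in the frame of lens between -0.01 and 0.01 m and y of rule_a in the frame of pinhole between -0.01 and 0.01 m)) and velocity of joint lens_carriage between -0.01 and 0.01 m/s and velocity of joint pinhole_carriage between -0.01 and 0.01 m/s); the robot touches nothing.
It fails at once if a bystander (joystick box, tissue box or bottle) is moved more than 30 mm (distance of any of joystick, tissue_box, wash_bottle from where it was at the start of the episode above 0.03 m).
Of driver1, driver2, driver3, driver4 only 3 to 4 are there at a start; the rules pass over those that are not, and their reading is None.
At some moment in a run one of rule, driver1, driver2, driver3, driver4 may be knocked a few centimetres aside while the robot is not near it.
It also fails if it takes over 210 s, if anything falls off the work surface, if the arm or the gripper's body presses on something with over 40 N, if the wrist force passes 120 N, or if a joint passes its speed limit or range.

### The arm

A 7-joint arm with a two-finger parallel gripper is mounted at the origin on the work surface. World frame = base frame: x ahead of the robot, y to its left, z up, the work surface at z = 0. Lengths are in m, angles in rad, forces in N, time in s.
With the tool pointing down it reaches from about 0.425 to 0.925 m from the base axis. Payload 6.8 kg.
Tool frame: the origin (TCP) lies at the very end of the fingers, on their centre line; the grasp point (between the pads) lies 19 mm behind it; z points along the fingers, y is the line along which they close (so a half turn about z gives the same grasp; the last joint's range is limited). The gripper opens to 85 mm and grips with 20 to 120 N. Pads are 22 mm wide; open, the fingers measure 114 mm over their backs; the gripper's body (76 mm by 85 mm) begins 54 mm behind the grasp point. The pads swing forward as they close: fully open they stand 13 mm farther back than shut.
Start: joints at [1.001, 0.477, 0.022, 1.555, -0.011, 1.109, -0.083], TCP at [0.301, -0.604, 0.231] pointing down, gripper open.
Joint ranges: [-2.96, 2.96], [-0.34, 2.1], [-1.41, 1.46], [0.24, 2.44], [-1.37, 4.51], [0.17, 1.92], [-2.96, 2.96]. Speed limits (rad/s): [2.39, 2.39, 3.14, 3.14, 3.14, 3.14, 3.14].

### API

Orientations are given as a rotation vector (axis times angle).
In Python, from bench import r gives the robot as it stands.
- The arm moves only by the tool play_rows, never from a script. Its argument "targets" is text: rows parted by semicolons, each of 5 numbers parted by spaces: the closure, from -1 (fully open) to 1 (shut), then the shift along the tool's x, y, z in m, then the turn about the tool's z in rad. In form: gripper dx dy dz spin; .... A call has 1 to 8 rows; each row is the pose to reach, as a shift and turn from the pose commanded when the call began, along the tool's axes at that moment; what a row does not reach only later rows make up. A row lasts 1/12 s, in which the tool goes at most 41.7 mm and 7.16 degrees, less where a joint would pass 70% of its speed; a pose out of reach is approached as far as the arm can. A call with a gripper value outside its range is refused whole. The fingers move at their own pace and stop on an object; "squeeze" is the grip in N (left out, the last holds). Time passes only in rows, so rows that repeat a pose let the fingers close. It gives the time, the measured TCP pose, the force, the opening and the grip force at its end, in the units of the state.
- r.get_obs(): the state, without advancing time (a new reading comes with each control period).
- r.grab_frame(name): name is "side" or "top"; returns the picture (420x560x3 uint8, red, green, blue); there is no depth.
- r.camera_info(name): a dict with "fov_y" (degrees; the focal length in pixels is half the picture's height over the tangent of half this angle, whatever the lens; pixels are square), "cx", "cy" (the principal point, pixels), "k1" (the pictures are not rectified: a ray, as slopes to the right and down, at radius r is drawn at 1 + k1 r^2 times it, then the intrinsics apply), "position" and "rotation" of the camera in the world. Camera axes: x right, y down, z forward; pixel columns grow to the right and rows downward; lengths in m; the calibration is good to about 2 mm. A picture is of the moment at which its call begins. camera_info takes no time and is no camera call.
- r.hand_in(): hands the job in; it is judged then, once.
The state is a dict: "clock": time; "joints": joint angles; "qvel": joint speeds; "tau": joint torques, N m; "tcp_pos": TCP position; "orientation": TCP orientation; "contact_force": force on the tool from outside, world axes, zero at the start; "moment": the same for the moment, N m; "grip_width": finger opening in m; "gripper_force": force on a finger pad.
Only numpy, scipy, OpenCV 4.12 (cv2) and the standard library are available. Lean on these libraries where they do the work, as an engineer would, in place of code of your own. Each camera call takes 0.05 s, during which the arm holds its last target. There are 200 camera calls.

## Working session

There is one attempt and no reset: what is moved stays moved. The work goes in short steps, Python scripts to look and compute and a tool call to move; the robot and the scene stay as the last step left them, time stands still between calls to the robot, and variables do not carry over. Pictures are saved under pics/ and viewed, at most 14 in all, crops included, and the job is handed in when it is done.

Besides the shell and the picture viewer there is one more tool, called after "Emit:" in YAML: its name, and indented under it one key for each argument. play_rows: Moves the arm, as the interface text tells. Its arguments: {"type":"object","properties":{"targets":{"type":"string"},"squeeze":{"type":"number"}},"required":["targets"]}

```bash
ls; mkdir -p pics
cat > h.py <<'E'
import numpy as np, cv2
from bench import r
from scipy.spatial.transform import Rotation as R
def cam(n):
    c=r.camera_info(n); f=210/np.tan(np.radians(c['fov_y'])/2)
    K=np.array([[f,0,c['cx']],[0,f,c['cy']],[0,0,1.]])
    Rm=np.array(c['rotation'],float)
    if Rm.shape!=(3,3): Rm=R.from_rotvec(Rm).as_matrix()
    return K,np.array([c['k1'],0,0,0,0.]),Rm,np.array(c['position'])
def ray(n,uv):
    K,d,Rm,p=cam(n)
    q=cv2.undistortPointsIter(np.array(uv,float).reshape(-1,1,2),K,d,None,None,(3,50,1e-9)).reshape(-1,2)
    return p,np.c_[q,np.ones(len(q))]@Rm.T
def onz(n,uv,z):
    p,D=ray(n,uv); return p+D*((z-p[2])/D[:,2])[:,None]
def proj(n,P):
    K,d,Rm,p=cam(n); Q=(np.array(P,float).reshape(-1,3)-p)@Rm
    return cv2.projectPoints(Q.reshape(-1,1,3),np.zeros(3),np.zeros(3),K,d)[0].reshape(-1,2)
def tri(a,ua,b,ub):
    p,d=ray(a,ua);q,e=ray(b,ub);d=d[0]/np.linalg.norm(d[0]);e=e[0]/np.linalg.norm(e[0])
    s=np.linalg.lstsq(np.c_[d,-e],q-p,rcond=None)[0];A=p+s[0]*d;B=q+s[1]*e
    return (A+B)/2,np.linalg.norm(A-B)
def snap(n,name):
    im=r.grab_frame(n);cv2.imwrite('pics/%s.png'%name,im[:,:,::-1]);np.save('pics/%s.npy'%name,im);return im
def st():
    o=r.get_obs();print('t',round(o['clock'],2),'tcp',np.round(o['tcp_pos'],4),'R',np.round(R.from_rotvec(o['orientation']).as_matrix().T[:2],3).tolist(),'w',round(o['grip_width'],4),'g',np.round(o['gripper_force'],1),'F',np.round(o['contact_force'],1))
E
python3 - <<'E'
from h import *
for n in('side','top'):
    snap(n,n+'0');print(r.camera_info(n))
st()
E
```

```text
pics
{'fov_y': 50.503664502804234, 'cx': 278.3282676683791, 'cy': 208.78669542281236, 'k1': -0.051990228732327, 'position': array([-0.10026021, -1.120401  ,  0.86803286]), 'rotation': array([-2.07028982,  0.56991066, -0.28524261])}
{'fov_y': 54.98267248128232, 'cx': 276.1023266648471, 'cy': 210.96538203793145, 'k1': -0.06633694159362323, 'position': array([ 0.42575897, -0.02461126,  1.26424394]), 'rotation': array([-2.15419979,  2.20895357, -0.07180391])}
t 0.1 tcp [ 0.3005 -0.6038  0.2304] R [[0.895, 0.446, -0.0], [0.446, -0.895, -0.002]] w 0.0854 g 0.0 F [-0.5 -0.8 -0. ]
```

View pics/top0.png

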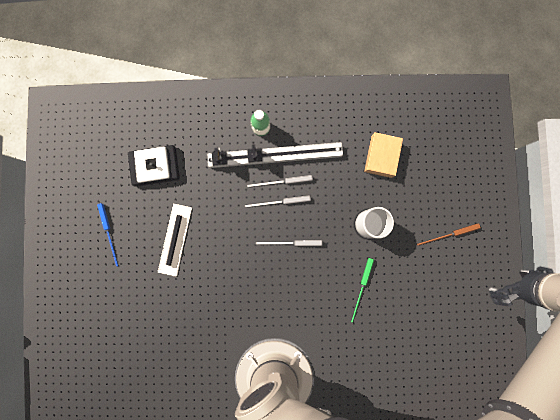

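View pics/side0.png

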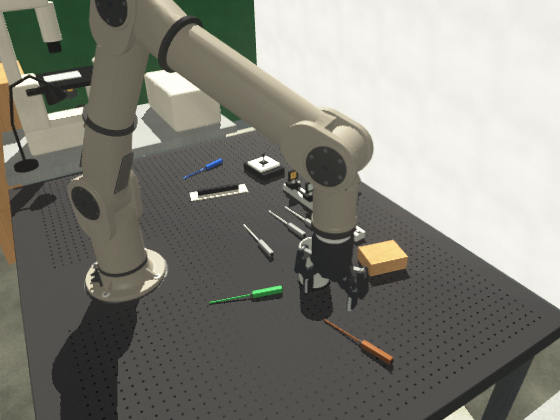

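The cup is on the right at top-view (375,222) and the rule on the left at (175,240). Candidates for the drivers are grey at (295,181), (295,201) and (308,243), and look-alikes are blue (102,217), green (368,272) and brown (467,231). I choose the three grey ones. The pinhole is at (218,156) and the lens at (254,154).

```bash
cat > m.py <<'E'
from h import *
def blobs(n,im,lo=95,minA=12,sat=60):
    hsv=cv2.cvtColor(im,cv2.COLOR_RGB2HSV)
    m=((hsv[...,2]>lo)&(hsv[...,1]<sat)).astype(np.uint8)
    k,l,s,c=cv2.connectedComponentsWithStats(m)
    out=[]
    for i in range(1,k):
        if s[i,4]<minA: continue
        ys,xs=np.where(l==i); (cx,cy),(w,h),a=cv2.minAreaRect(np.c_[xs,ys].astype(np.float32))
        out.append((s[i,4],round(cx,1),round(cy,1),round(w+1,1),round(h+1,1),round(a,1)))
    return out
E
python3 - <<'E'
from m import *
im=np.load('pics/top0.npy')
for b in blobs('top',im):
    if 130<b[1]<450 and 90<b[2]<330: print(b, np.round(onz('top',[b[1:3]],0.01)[0],3))
c=cv2.resize(im[130:290,150:400],None,fx=3.2,fy=3.2,interpolation=cv2.INTER_CUBIC);cv2.imwrite('pics/c0.png',c[:,:,::-1])
E
```

```text
(np.int32(192586), 279.5, 209.5, 420.0, 560.0, 90.0) [ 0.521 -0.029  0.01 ]
```

View pics/c0.png

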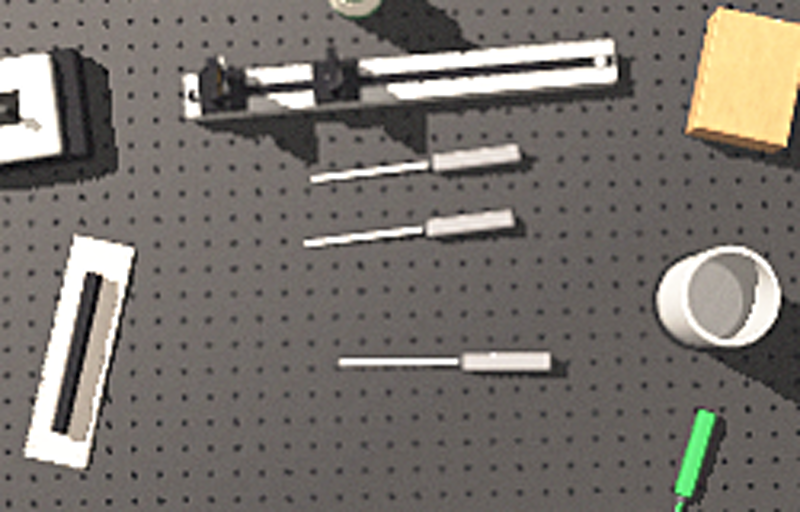

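The crop confirms three grey drivers, with handles at crop (476,158), (470,223) and (507,361) and tips to the left. The rule is at (80,350) with its rib along the middle, the cup rim centre is at (720,298), and the carriages are at (222,82) and (337,75).

Run:
```python
from m import *
im=np.load('pics/top0.npy')
for lo in(165,):
  for b in blobs('top',im,lo):
    if 130<b[1]<450 and 90<b[2]<330: print(b, np.round(onz('top',[b[1:3]],0.01)[0],3))
q=lambda L:[(150+x/3.2,130+y/3.2) for x,y in L]
T=lambda s,L,z: print(s,np.round(onz('top',q(L),z)[:,:2],4).tolist())
T('d tips',[(311,179),(305,243),(340,362)],.003)
T('d handle ends',[(434,165),(519,153),(428,229),(514,217),(463,361),(550,361)],.016)
T('rail top corners',[(182,73),(186,119),(613,40),(618,82)],.025)
T('cup rim l r t b',[(672,300),(781,296),(733,246),(735,346)],.12)
T('rule corners',[(76,236),(135,246),(25,455),(86,468)],.005)
T('plates',[(217,62),(332,55)],.095)
print(blobs('side',np.load('pics/side0.npy'),165,8)[:0])
s=np.load('pics/side0.npy')
print([b for b in blobs('side',s,150,8) if 180<b[1]<420 and 150<b[2]<310])
```

```text
(np.int32(78), 258.5, 114.0, 9.0, 10.0, 90.0) [0.827 0.03  0.01 ]
(np.int32(77), 258.0, 128.6, 20.5, 11.4, 15.5) [0.78  0.033 0.01 ]
(np.int32(777), 302.1, 151.6, 14.6, 80.7, 85.3) [ 0.702 -0.105  0.01 ]
(np.int32(923), 150.7, 163.9, 33.6, 33.4, 83.2) [0.676 0.376 0.01 ]
(np.int32(99), 237.0, 152.5, 6.0, 21.0, 90.0) [0.704 0.101 0.01 ]
(np.int32(58), 209.5, 159.5, 14.0, 6.0, 90.0) [0.685 0.188 0.01 ]
(np.int32(64), 240.0, 160.5, 6.0, 15.0, 90.0) [0.679 0.092 0.01 ]
(np.int32(19), 266.0, 159.0, 3.0, 7.0, 90.0) [0.681 0.01  0.01 ]
(np.int32(134), 298.1, 178.7, 5.8, 27.5, 82.9) [ 0.616 -0.089  0.01 ]
(np.int32(85), 265.0, 183.1, 3.2, 37.5, 82.9) [0.605 0.015 0.01 ]
(np.int32(136), 296.0, 199.1, 6.0, 27.5, 82.9) [ 0.552 -0.081  0.01 ]
(np.int32(85), 263.0, 203.4, 3.2, 37.3, 82.9) [0.541 0.022 0.01 ]
(np.int32(1092), 174.4, 239.4, 21.2, 72.0, 13.0) [0.435 0.301 0.01 ]
(np.int32(765), 374.0, 222.0, 31.0, 39.0, 90.0) [ 0.474 -0.322  0.01 ]
(np.int32(139), 308.0, 242.5, 6.0, 27.0, 90.0) [ 0.416 -0.114  0.01 ]
(np.int32(74), 274.0, 242.5, 2.0, 37.0, 90.0) [ 0.418 -0.009  0.01 ]
d tips [[0.598
[... 458 characters left out ...]
66, 0.1489], [0.7001, 0.0427]]
[]
[(np.int32(61597), 374.0, 154.0, 309.0, 371.0, 90.0), (np.int32(288), 263.5, 163.0, 15.4, 30.1, 70.0), (np.int32(258), 218.4, 191.6, 9.9, 59.5, 80.5), (np.int32(17), 302.3, 189.8, 6.7, 3.1, 45.0), (np.int32(21), 299.8, 194.2, 8.1, 3.1, 45.0), (np.int32(54), 297.3, 214.3, 30.6, 3.6, 29.5), (np.int32(35), 277.5, 216.5, 22.4, 2.4, 33.7), (np.int32(63), 296.0, 228.0, 19.9, 4.3, 33.7), (np.int32(112), 257.3, 237.8, 40.6, 4.5, 45.0), (np.int32(64), 358.2, 231.8, 11.0, 10.4, 33.7), (np.int32(45), 304.3, 241.3, 6.6, 16.4, 41.6), (np.int32(39), 334.5, 241.0, 3.0, 20.0, 90.0), (np.int32(19), 307.4, 249.7, 7.7, 3.7, 26.6), (np.int32(33), 357.9, 268.5, 11.2, 4.3, 12.5)]
```

```bash
cat >> h.py <<'E'
def go(x,y,z,ang):
    "row (dx dy dz spin) to bring the TCP to x,y,z with tool x at world angle ang (deg)"
    o=r.get_obs();M=R.from_rotvec(o['orientation']).as_matrix();p=np.array(o['tcp_pos'])
    d=M.T@(np.array([x,y,z])-p);a=np.degrees(np.arctan2(M[1,0],M[0,0]))
    s=(a-ang+180)%360-180
    print('go',np.round(d,4),'spin',round(np.radians(s),4),'q7',round(o['joints'][6],2))
E
python3 - <<'E'
from h import *
st();go(0.4145,-0.137,0.15,89)
E
```

```text
t 0.1 tcp [ 0.3005 -0.6038  0.2304] R [[0.895, 0.446, -0.0], [0.446, -0.895, -0.002]] w 0.0854 g 0.0 F [-0.5 -0.8 -0. ]
go [ 0.3101 -0.367   0.081 ] spin -1.0915 q7 -0.08
```

Emit:
play_rows:
  targets: "0 0.2 -0.237 0 0;0 0.2 -0.237 0 0;0 0.2 -0.237 0 0;0 0.2 -0.237 0 0;0 0.2 -0.237 0 0;0 0.2 -0.237 0 0;0 0.2 -0.237 0 0;0 0.2 -0.237 0 0"
  squeeze: 20

```text
clock: 0.77
tcp_pos: [0.3752, -0.2975, 0.2311]
orientation: [-3.054, -0.727, -0.0]
contact_force: [0.3, -0.0, 0.3]
grip_width: 0.0426
gripper_force: 0.0
```

Emit:
play_rows:
  targets: "0 0.11 -0.13 0.08 -1.0915;0 0.11 -0.13 0.08 -1.0915;0 0.11 -0.13 0.08 -1.0915;0 0.11 -0.13 0.08 -1.0915;0 0.11 -0.13 0.08 -1.0915;0 0.11 -0.13 0.08 -1.0915;0 0.11 -0.13 0.08 -1.0915;0 0.11 -0.13 0.08 -1.0915"

```text
clock: 1.43
tcp_pos: [0.4145, -0.1369, 0.1509]
orientation: [-2.33, -2.106, 0.001]
contact_force: [-0.5, -0.1, 0.7]
grip_width: 0.0426
gripper_force: 0.0
```

Run:
```python
from h import *
snap('side','side1')
st();go(0.4145,-0.137,0.003,89)
```

```text
t 1.48 tcp [ 0.4145 -0.1372  0.151 ] R [[0.095, 0.996, 0.0], [0.996, -0.095, -0.001]] w 0.0424 g 0.0 F [ 0.8 -0.   0.3]
go [2.00e-04 1.00e-04 1.48e-01] spin -0.0773 q7 -0.03
```

View pics/side1.png

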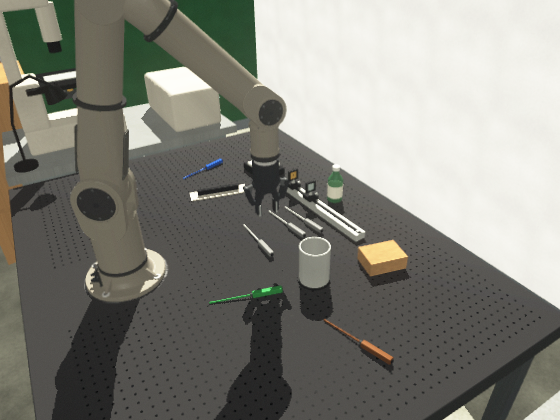

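The side view now shows the cup rim at (314,247), the three grey drivers, the rail with the pinhole at (293,177) and the lens at (310,188), and the gripper above the near driver.

Run:
```python
from m import *
s=np.load('pics/side1.npy')
for b in blobs('side',s,150,8):
    if 180<b[1]<420 and 150<b[2]<310: print(b)
names=dict(d1=(.6118,-.0915,.012),d2=(.5494,-.0844,.012),d3=(.4149,-.115,.012),d1t=(.5982,.0712,.003),d2t=(.5351,.0783,.003),d3t=(.4179,.0465,.003),cup=(.468,-.31,.12),railR1=(.6828,-.2311,.025),railL=(.6573,.1903,.025),ruleA=(.3344,.3563,.005),ruleB=(.5363,.2456,.005),pin=(.6966,.1489,.095),lens=(.7001,.0427,.095))
for k,v in names.items(): print(k,np.round(proj('side',v)[0],1),np.round(proj('top',v)[0],1))
c=cv2.resize(s[150:300,180:400],None,fx=3.6,fy=3.6,interpolation=cv2.INTER_CUBIC);cv2.imwrite('pics/c1.png',c[:,:,::-1])
```

```text
(np.int32(63798), 368.0, 154.0, 309.0, 383.0, 90.0)
(np.int32(18), 249.5, 162.5, 6.0, 4.0, 90.0)
(np.int32(17), 265.0, 163.5, 2.0, 15.0, 90.0)
(np.int32(235), 217.1, 191.8, 9.9, 56.7, 80.5)
(np.int32(168), 334.5, 191.8, 15.7, 13.7, 4.1)
(np.int32(17), 302.3, 189.8, 6.7, 3.1, 45.0)
(np.int32(21), 299.8, 194.2, 8.1, 3.1, 45.0)
(np.int32(414), 338.8, 218.7, 57.6, 10.8, 34.3)
(np.int32(99), 303.1, 217.1, 43.5, 4.4, 32.0)
(np.int32(35), 277.5, 216.5, 22.4, 2.4, 33.7)
(np.int32(62), 296.0, 228.0, 19.9, 4.3, 33.7)
(np.int32(113), 257.3, 237.8, 40.6, 4.5, 45.0)
(np.int32(176), 314.5, 246.5, 20.0, 32.0, 90.0)
d1 [313.2 225.3] [298.8 179.9]
d2 [296.5 229.8] [297.1 199.8]
d3 [265.6 247.4] [308.3 242.8]
d1t [285.2 207.1] [247.2 185.9]
d2t [269.2 211.1] [245.3 205.9]
d3t [244. 225.] [256.2 243.1]
cup [314.8 246.5] [378.9 222.5]
railR1 [355.8 236.2] [343.1 155.6]
railL [282.4 184.2] [208.1 167.2]
ruleA [189.4 192.8] [157.8 272.2]
ruleB [248.5 191. ] [192.2 206.9]
pin [296.7 169.8] [217.8 149.4]
lens [313.2 181. ] [253.8 147.2]
```

View pics/c1.png

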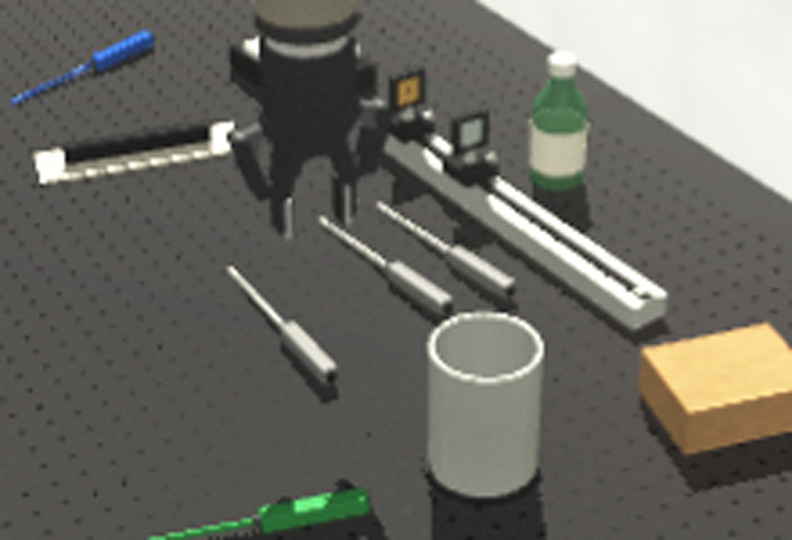

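Two-view check: predicted points from the top view match the side view (cup rim, handles), so heights agree with the text. Lowering onto the near driver, near the butt.

Emit:
play_rows:
  targets: "0 0 0 0.04 -0.077;0 0 0 0.08 -0.077;0 0 0 0.12 -0.077;0 0 0 0.148 -0.077;0 0 0 0.148 -0.077;1 0 0 0.148 -0.077;1 0 0 0.148 -0.077;1 0 0 0.148 -0.077"

```text
clock: 2.15
tcp_pos: [0.4149, -0.1377, 0.0037]
orientation: [2.258, 2.184, 0.0]
contact_force: [-0.1, -0.8, 0.2]
grip_width: 0.0152
gripper_force: 24.6
```

Emit:
play_rows:
  targets: "1 0 0 0 0;1 0 0 0 0;1 0 0 -0.03 0;1 0 0 -0.07 0;1 0 0 -0.11 0;1 0 0 -0.15 0;1 0 0 -0.19 0;1 0 0 -0.2 0"

```text
clock: 2.82
tcp_pos: [0.4177, -0.1382, 0.2095]
orientation: [2.251, 2.179, 0.007]
contact_force: [0.4, 0.1, -0.4]
grip_width: 0.0153
gripper_force: 24.6
```

Run:
```python
from h import *
st();s=snap('side','side2')
c=cv2.resize(s[120:280,180:380],None,fx=3,fy=3,interpolation=cv2.INTER_CUBIC);cv2.imwrite('pics/c2.png',c[:,:,::-1])
```

```text
t 2.82 tcp [ 0.4177 -0.1382  0.2095] R [[0.033, 0.999, -0.003], [0.999, -0.033, 0.01]] w 0.0153 g 24.6 F [ 0.4  0.1 -0.4]
```

View pics/c2.png

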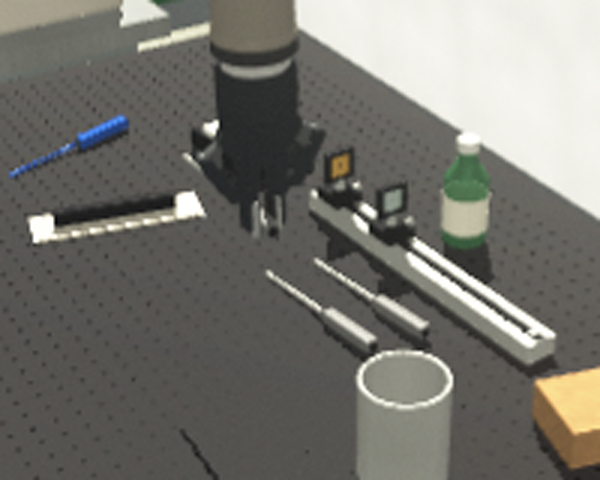

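Held firmly near-horizontal (shaft at crop (190,160)). I'll test whether a position-limited, lighter grip lets it swing, low over the bench.

Emit:
play_rows:
  targets: "1 0 0 0.04 0;1 0 0 0.08 0;1 0 0 0.11 0;1 0 0 0.11 0"

```text
clock: 3.2
tcp_pos: [0.41, -0.1365, 0.0883]
orientation: [-2.25, -2.179, 0.008]
contact_force: [-0.9, -0.4, -0.8]
grip_width: 0.0153
gripper_force: 24.6
```

Emit:
play_rows:
  targets: "0.66 0 0 0 0;0.66 0 0 0 0"

```text
clock: 3.37
tcp_pos: [0.4155, -0.1376, 0.0943]
orientation: [2.256, 2.185, 0.001]
contact_force: [-1.0, 0.4, 0.5]
grip_width: 0.0155
gripper_force: 24.6
```

Emit:
play_rows:
  targets: "0.65 0 0 0 0;0.65 0 0 0 0"

```text
clock: 3.53
tcp_pos: [0.4161, -0.138, 0.095]
orientation: [2.255, 2.183, 0.002]
contact_force: [-0.3, 0.4, -0.6]
grip_width: 0.0157
gripper_force: 24.6
```

Emit:
play_rows:
  targets: "0.645 0 0 0 0;0.645 0 0 0 0"

```text
clock: 3.7
tcp_pos: [0.4154, -0.1379, 0.0942]
orientation: [2.256, 2.184, 0.001]
contact_force: [-0.4, -0.4, -0.2]
grip_width: 0.0152
gripper_force: 24.6
```

Emit:
play_rows:
  targets: "0.638 0 0 0 0;0.638 0 0 0 0"

```text
clock: 3.87
tcp_pos: [0.4149, -0.1377, 0.0936]
orientation: [2.256, 2.185, 0.0]
contact_force: [-0.3, -0.0, -0.9]
grip_width: 0.0156
gripper_force: 18.2
```

Emit:
play_rows:
  targets: "0.63 0 0 0 0;0.63 0 0 0 0"

```text
clock: 4.03
tcp_pos: [0.4148, -0.1376, 0.0933]
orientation: [2.257, 2.186, 0.0]
contact_force: [-0.0, -1.1, -0.7]
grip_width: 0.0156
gripper_force: 6.7
```

Emit:
play_rows:
  targets: "0.625 0 0 0 0;0.625 0 0 0 0"

```text
clock: 4.2
tcp_pos: [0.4148, -0.1376, 0.0933]
orientation: [-2.257, -2.186, -0.0]
contact_force: [0.3, -0.7, -0.4]
grip_width: 0.0159
gripper_force: 0.0
```

Run:
```python
from m import *
st();s=snap('side','side3')
for b in blobs('side',s,130,8):
    if 180<b[1]<300 and 150<b[2]<310: print(b)
print(proj('side',[[.417,.047,.115],[.416,-.137,.115],[.416,.015,.013]]))
```

```text
t 4.2 tcp [ 0.4148 -0.1376  0.0933] R [[0.032, 0.999, 0.0], [0.999, -0.032, -0.0]] w 0.0159 g 0.0 F [ 0.3 -0.7 -0.4]
(np.int32(21), 249.6, 163.0, 5.7, 5.4, 71.6)
(np.int32(36), 265.6, 181.9, 3.8, 18.0, 86.6)
(np.int32(309), 218.5, 191.7, 10.2, 59.6, 80.9)
(np.int32(21), 285.0, 187.2, 8.8, 4.9, 51.3)
(np.int32(93), 291.0, 224.5, 32.1, 4.6, 33.7)
(np.int32(74), 257.5, 230.9, 26.1, 5.3, 21.8)
[[241.57630309 197.15776236]
 [268.18579998 223.72985932]
 [247.44431649 227.21566767]]
```

Run:
```python
from h import *
s=np.load('pics/side3.npy')
c=cv2.resize(s[170:270,200:320],None,fx=5,fy=5,interpolation=cv2.INTER_CUBIC);cv2.imwrite('pics/c3.png',c[:,:,::-1])
```

```text
(no output)
```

View pics/c3.png

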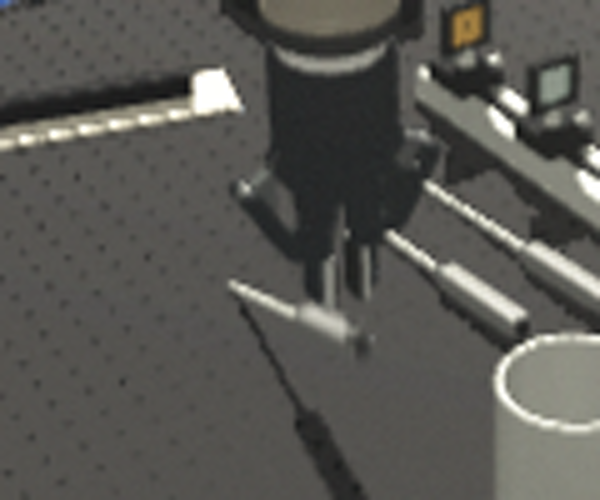

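The driver slipped out (tip at crop (232,285), falling to the bench, clear of the gripper). The window between 6.7 N and 0 N (closure 0.63 to 0.625) is where it should pivot. Let it settle, relocate it, and grip again.

Emit:
play_rows:
  targets: "0 0 0 0 0;0 0 0 -0.04 0;0 0 0 -0.08 0;0 0 0 -0.08 0"

```text
clock: 4.58
tcp_pos: [0.4189, -0.1382, 0.1793]
orientation: [2.25, 2.18, 0.008]
contact_force: [1.3, -0.5, 0.3]
grip_width: 0.0428
gripper_force: 0.0
```

```bash
cat >> m.py <<'E'
def drivers(n,im,box=(180,330,150,310),lo=140):
    "shaft/handle blobs -> lines; prints grey elongated blobs with bench coordinates of their ends"
    hsv=cv2.cvtColor(im,cv2.COLOR_RGB2HSV)
    m=((hsv[...,2]>lo)&(hsv[...,1]<60)).astype(np.uint8)
    k,l,s,c=cv2.connectedComponentsWithStats(m)
    for i in range(1,k):
        ys,xs=np.where(l==i)
        if s[i,4]<12 or s[i,4]>400 : continue
        if not(box[0]<xs.mean()<box[1] and box[2]<ys.mean()<box[3]): continue
        P=np.c_[xs,ys].astype(float);u=np.linalg.svd(P-P.mean(0),full_matrices=False)[2][0]
        t=(P-P.mean(0))@u;e=[P.mean(0)+u*(t.min()-.5),P.mean(0)+u*(t.max()+.5)]
        print(s[i,4],np.round(e,1).tolist(),'z.01:',np.round(onz(n,e,.01)[:,:2],4).tolist())
E
python3 - <<'E'
from m import *
st();s=snap('side','side4');drivers('side',s);print();t=snap('top','top4');drivers('top',t,(225,345,170,290),165)
E
```

```text
t 4.58 tcp [ 0.4189 -0.1382  0.1793] R [[0.032, 0.999, -0.002], [0.999, -0.032, 0.01]] w 0.0428 g 0.0 F [ 1.3 -0.5  0.3]
31 [[254.5, 153.8], [274.5, 153.5]] z.01: [[0.7076, 0.5234], [0.7848, 0.4768]]
25 [[249.4, 160.0], [251.8, 166.6]] z.01: [[0.6594, 0.4794], [0.6389, 0.4162]]
270 [[248.1, 188.5], [189.2, 197.7]] z.01: [[0.5401, 0.2558], [0.3182, 0.3131]]
19 [[312.0, 183.5], [309.0, 189.6]] z.01: [[0.773, 0.1564], [0.7362, 0.122]]
19 [[299.4, 188.0], [305.1, 191.7]] z.01: [[0.7114, 0.1524], [0.7146, 0.1164]]
25 [[296.6, 190.7], [302.7, 198.1]] z.01: [[0.6906, 0.1402], [0.6808, 0.0813]]
105 [[284.2, 206.4], [321.7, 228.5]] z.01: [[0.5917, 0.0673], [0.6273, -0.1201]]
102 [[268.2, 210.4], [304.4, 233.4]] z.01: [[0.5293, 0.0748], [0.5623, -0.1131]]
113 [[246.2, 226.1], [275.0, 255.7]] z.01: [[0.4171, 0.0273], [0.4205, -0.1652]]

133 [[311.7, 176.9], [284.4, 180.5]] z.01: [[0.6207, -0.1324], [0.6115, -0.0464]]
83 [[283.6, 180.8], [246.4, 185.6]] z.01: [[0.6104, -0.0438], [0.5985, 0.073]]
134 [[309.7, 197.6], [282.4, 200.8]] z.01: [[0.5556, -0.1239], [0.5477, -0.0382]]
81 [[281.5, 201.2], [244.5, 205.6]] z.01: [[0.5465, -0.0356], [0.5355, 0.0804]]
76 [[260.5, 241.5], [298.5, 241.5]] z.01: [[0.4226, 0.0328], [0.4197, -0.085]]
53 [[299.5, 242.0], [310.5, 242.0]] z.01: [[0.4181, -0.0881], [0.4172, -0.1221]]
```

Run:
```python
from h import *
go(.4185,-.151,.003,88.2)
```

```text
go [-0.0126  0.0024  0.1718] spin -0.001 q7 0.04
```

Emit:
play_rows:
  targets: "0 -0.013 0.0035 0.04 0;0 -0.013 0.0035 0.08 0;0 -0.013 0.0035 0.12 0;0 -0.013 0.0035 0.16 0;0 -0.013 0.0035 0.17 0;0 -0.013 0.0035 0.17 0;1 -0.013 0.0035 0.17 0;1 -0.013 0.0035 0.17 0"

```text
clock: 5.35
tcp_pos: [0.4179, -0.1506, 0.0036]
orientation: [-2.256, -2.186, 0.0]
contact_force: [-0.0, 0.7, 0.0]
grip_width: 0.0195
gripper_force: 0.2
```

Emit:
play_rows:
  targets: "1 0 0 0 0;1 0 0 -0.03 0;1 0 0 -0.07 0;1 0 0 -0.11 0;1 0 0 -0.13 0;1 0 0 -0.13 0;0.635 0 0 -0.13 0;0.635 0 0 -0.13 0"

```text
clock: 6.02
tcp_pos: [0.4172, -0.1509, 0.1331]
orientation: [2.257, 2.185, -0.001]
contact_force: [-0.3, 0.5, -0.5]
grip_width: 0.0155
gripper_force: 13.7
```

Emit:
play_rows:
  targets: "0.63 0 0 0 0;0.629 0 0 0 0"

```text
clock: 6.18
tcp_pos: [0.4169, -0.1505, 0.1322]
orientation: [-2.255, -2.184, 0.002]
contact_force: [-0.5, 1.0, -0.3]
grip_width: 0.016
gripper_force: 5.2
```

Emit:
play_rows:
  targets: "0.628 0 0 0 0;0.628 0 0 0 0"

```text
clock: 6.35
tcp_pos: [0.4174, -0.1505, 0.1326]
orientation: [-2.255, -2.185, 0.001]
contact_force: [0.4, 0.1, -0.8]
grip_width: 0.0159
gripper_force: 3.8
```

Run:
```python
from m import *
st();s=snap('side','side5');drivers('side',s,(200,300,160,300),130)
print(proj('side',[[.418,.034,.147],[.418,-.151,.147],[.418,-.02,0]]))
```

```text
t 6.35 tcp [ 0.4174 -0.1505  0.1326] R [[0.032, 0.999, 0.001], [0.999, -0.032, -0.001]] w 0.0159 g 3.8 F [ 0.4  0.1 -0.8]
45 [[248.1, 160.1], [255.6, 167.1]] z.01: [[0.6542, 0.4814], [0.6503, 0.4033]]
42 [[257.5, 171.0], [278.5, 170.7]] z.01: [[0.6403, 0.3668], [0.7159, 0.3222]]
306 [[248.1, 188.4], [189.2, 197.7]] z.01: [[0.5402, 0.2562], [0.3182, 0.3131]]
91 [[277.2, 216.4], [304.5, 233.2]] z.01: [[0.5371, 0.0235], [0.5632, -0.1124]]
[[242.96770763 190.36703329]
 [270.71268293 216.82383637]
 [252.91641927 235.28950346]]
```

Emit:
play_rows:
  targets: "0.627 0 0 0 0;0.627 0 0 0 0;0.627 0 0 0 0"

```text
clock: 6.65
tcp_pos: [0.4179, -0.1507, 0.1332]
orientation: [-2.257, -2.186, -0.0]
contact_force: [-0.2, -0.0, -0.6]
grip_width: 0.016
gripper_force: 2.4
```

```bash
cat >> m.py <<'E'
def diff(a,b,box,th=25):
    d=np.abs(a.astype(int)-b.astype(int)).max(2)>th
    x0,x1,y0,y1=box;d=d[y0:y1,x0:x1].astype(np.uint8)
    k,l,s,c=cv2.connectedComponentsWithStats(d)
    for i in range(1,k):
        if s[i,4]>5: print('diff',s[i,:4]+[x0,y0,0,0],s[i,4],np.round(c[i]+[x0,y0],1))
E
python3 - <<'E'
from m import *
st();a=np.load('pics/side5.npy');s=snap('side','side6');diff(a,s,(200,320,150,300))
E
```

```text
t 6.65 tcp [ 0.4179 -0.1507  0.1332] R [[0.032, 0.999, 0.0], [0.999, -0.032, -0.0]] w 0.016 g 2.4 F [-0.2 -0.  -0.6]
diff [244 194   5   4] 11 [246.  195.3]
diff [269 211   7  10] 28 [271.5 216.5]
diff [251 220  11   6] 33 [256.1 222.3]
diff [273 221   3   3] 8 [274.1 222.1]
diff [246 240  26  44] 150 [260.6 267.2]
```

Emit:
play_rows:
  targets: "0.6265 0 0 0 0;0.6265 0 0 0 0;0.6265 0 0 0 0"

```text
clock: 6.95
tcp_pos: [0.4179, -0.1507, 0.1333]
orientation: [2.257, 2.186, 0.0]
contact_force: [0.7, -0.1, -0.3]
grip_width: 0.0162
gripper_force: 1.8
```

Run:
```python
from m import *
st();a=np.load('pics/side6.npy');s=snap('side','side7');diff(a,s,(200,320,150,300))
c=cv2.resize(np.hstack([a[160:290,220:320],s[160:290,220:320]]),None,fx=4,fy=4,interpolation=cv2.INTER_CUBIC);cv2.imwrite('pics/c7.png',c[:,:,::-1])
```

```text
t 6.95 tcp [ 0.4179 -0.1507  0.1333] R [[0.032, 0.999, -0.0], [0.999, -0.032, 0.0]] w 0.0162 g 1.8 F [ 0.7 -0.1 -0.3]
diff [270 214   5   3] 7 [272.1 215.1]
diff [272 218   4   2] 7 [273.7 218.4]
diff [251 220  11   6] 34 [256.1 222.4]
diff [255 228   9  10] 22 [259.2 232.4]
diff [252 239  22  43] 107 [261.5 258.9]
```

View pics/c7.png

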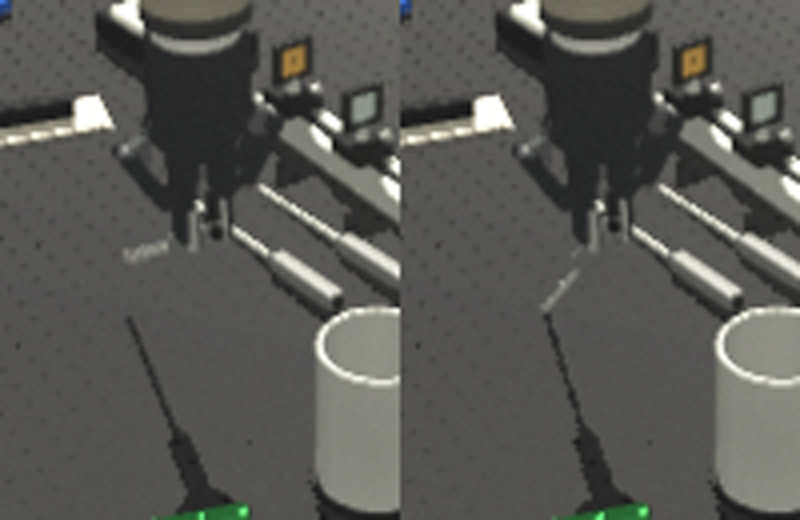

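The driver pivots controllably at about 2 N: it now hangs about 48° with its tip at the bench (right panel (545,310)). Clamp it, lift, and take it over the cup.

Emit:
play_rows:
  targets: "1 0 0 0 0;1 0 0 0 0;1 0 0 -0.03 0;1 0 0 -0.07 0;1 0 0 -0.11 0;1 0 0 -0.15 0;1 0 0 -0.18 0;1 0 0 -0.18 0"

```text
clock: 7.67
tcp_pos: [0.4211, -0.1513, 0.3198]
orientation: [2.249, 2.178, 0.007]
contact_force: [1.1, -0.2, 0.2]
grip_width: 0.0157
gripper_force: 20.8
```

Emit:
play_rows:
  targets: "1 -0.04 0.005 0 0;1 -0.08 0.01 0 0;1 -0.12 0.02 0 0;1 -0.16 0.03 0 0;1 -0.2 0.038 0 0;1 -0.24 0.038 0 0;1 -0.25 0.038 0 0;1 -0.25 0.038 0 0"

```text
clock: 8.33
tcp_pos: [0.4459, -0.4058, 0.3115]
orientation: [-2.262, -2.177, 0.002]
contact_force: [-0.3, -0.3, -0.7]
grip_width: 0.0155
gripper_force: 20.7
```

```bash
cat >> h.py <<'E'
def tipcheck(L,th,name=None,off=.008):
    o=r.get_obs();M=R.from_rotvec(o['orientation']).as_matrix();p=np.array(o['tcp_pos'])-off*M[:,2]
    t=p+L*(np.cos(np.radians(th))*M[:,0]+np.sin(np.radians(th))*M[:,2]);return t
E
python3 - <<'E'
from m import *
st();go(.464,-.402,.178,88.2)
t=snap('top','top8');a=np.load('pics/top4.npy')
for th in(43,48.5,54):
    T=tipcheck(.185,th);print(th,T,proj('top',T)[0],proj('side',T)[0])
hsv=cv2.cvtColor(t,cv2.COLOR_RGB2HSV)
s=snap('side','side8')
c=np.hstack([cv2.resize(s[140:290,250:370],(480,600),interpolation=2),cv2.resize(t[180:260,340:420],(320,320),interpolation=2)[:600] if 0 else np.vstack([cv2.resize(t[180:260,340:420],(320,320),interpolation=2),np.zeros((280,320,3),np.uint8)])]);cv2.imwrite('pics/c8.png',c[:,:,::-1])
E
```

```text
t 8.33 tcp [ 0.4459 -0.4058  0.3115] R [[0.038, 0.999, 0.0], [0.999, -0.038, -0.002]] w 0.0155 g 20.7 F [-0.3 -0.3 -0.7]
go [0.0045 0.0182 0.1335] spin -0.0068 q7 0.52
43 [ 0.45149676 -0.2675291   0.19391415] [370.13046062 227.94331228] [301.70823029 218.78275886]
48.5 [ 0.45103332 -0.28021996  0.18151022] [373.79194576 228.12965467] [304.04641563 224.8048177 ]
54 [ 0.45053234 -0.29404061  0.17038057] [377.89502483 228.30064029] [306.61684305 230.6782779 ]
```

View pics/c8.png

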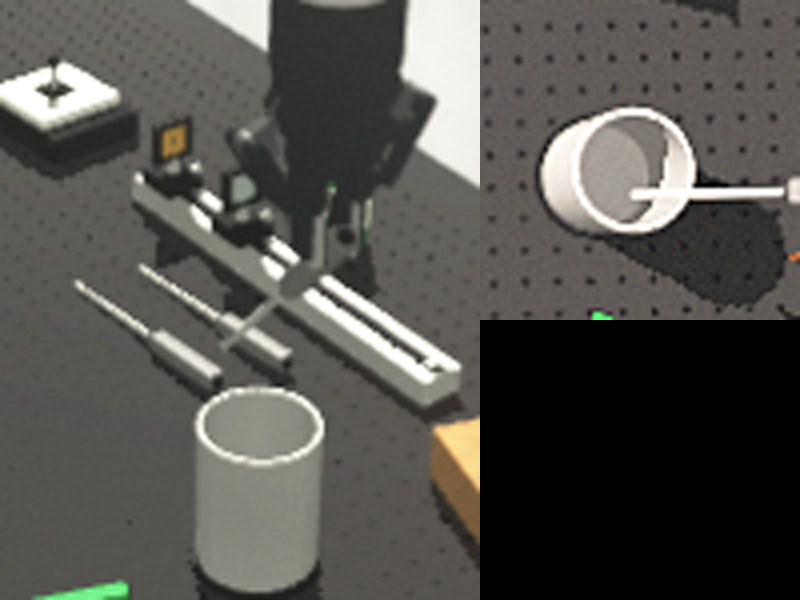

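Tip is at side crop (225,345) and top crop (637,195), i.e. over the cup mouth, slightly near the robot and tilted about 52°. Correct and lower it in.

Emit:
play_rows:
  targets: "1 0.011 0.018 0 0;1 0.011 0.018 0 0;1 0.011 0.018 0.03 0;1 0.011 0.018 0.06 0;1 0.011 0.018 0.09 0;1 0.011 0.018 0.12 0;1 0.011 0.018 0.144 0;1 0.011 0.018 0.144 0"

```text
clock: 9.1
tcp_pos: [0.4648, -0.3872, 0.165]
orientation: [-2.248, -2.184, -0.001]
contact_force: [0.7, 1.0, -1.0]
grip_width: 0.0155
gripper_force: 20.7
```

Run:
```python
from m import *
print(tri('top',[(379.3,228.8)],'side',[(306.2,226.3)]))
st()
```

```text
(array([ 0.44882558, -0.29410019,  0.18546015]), np.float64(0.00016353179109028485))
t 9.1 tcp [ 0.4648 -0.3872  0.165 ] R [[0.029, 1.0, 0.005], [1.0, -0.029, -0.005]] w 0.0155 g 20.7 F [ 0.7  1.  -1. ]
```

Emit:
play_rows:
  targets: "0.55 0 0 0 0;0.55 0 0 0 0;0.4 0 0 0 0;0.4 0 0 -0.03 0;0.4 0 0 -0.07 0;0.4 0 0 -0.11 0;0.4 0 0 -0.15 0;0.2 0 0 -0.18 0"

```text
clock: 9.77
tcp_pos: [0.4669, -0.3917, 0.3553]
orientation: [2.252, 2.181, 0.001]
contact_force: [1.2, -0.9, -0.2]
grip_width: 0.034
gripper_force: 0.0
```

Run:
```python
from m import *
st();t=snap('top','top9');s=snap('side','side9')
drivers('top',t,(225,345,170,290),165)
c=np.hstack([cv2.resize(s[200:300,250:370],(480,400),interpolation=2),cv2.resize(t[180:260,340:420],(320,320),interpolation=2)[:400] if 0 else np.vstack([cv2.resize(t[180:260,340:420],(320,320),interpolation=2),np.zeros((80,320,3),np.uint8)])]);cv2.imwrite('pics/c9.png',c[:,:,::-1])
go(.550,-.108,.003,83)
```

```text
t 9.77 tcp [ 0.4669 -0.3917  0.3553] R [[0.032, 0.999, -0.004], [0.999, -0.032, 0.005]] w 0.034 g 0.0 F [ 1.2 -0.9 -0.2]
132 [[311.6, 176.9], [284.4, 180.4]] z.01: [[0.6204, -0.132], [0.6116, -0.0464]]
82 [[283.5, 180.9], [246.4, 185.5]] z.01: [[0.6102, -0.0434], [0.5986, 0.073]]
131 [[309.7, 197.4], [282.3, 200.8]] z.01: [[0.556, -0.1238], [0.5477, -0.0382]]
80 [[281.5, 201.1], [244.5, 205.6]] z.01: [[0.5466, -0.0356], [0.5355, 0.0804]]
go [0.2902 0.068  0.3535] spin 0.0899 q7 0.49
```

View pics/c9.png

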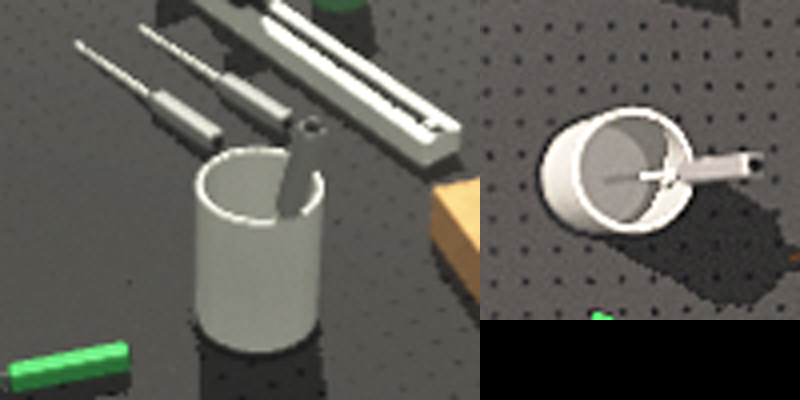

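First driver is in the cup leaning right (top crop (715,168)). Next, the middle driver.

Emit:
play_rows:
  targets: "0 0.04 0.01 0 0;0 0.08 0.02 0 0;0 0.12 0.03 0 0;0 0.16 0.04 0 -0.128;0 0.2 0.05 0 -0.128;0 0.24 0.06 0.03 -0.128;0 0.28 0.07 0.07 -0.128;0 0.29 0.077 0.11 -0.128"

```text
clock: 10.53
tcp_pos: [0.5501, -0.1095, 0.2619]
orientation: [2.104, 2.326, 0.007]
contact_force: [-0.1, -0.6, -1.3]
grip_width: 0.0427
gripper_force: 0.0
```

Emit:
play_rows:
  targets: "0 0 0 0.04 0;0 0 0 0.08 0;0 0 0 0.12 0;0 0 0 0.14 0;0 0 0 0.14 0"

```text
clock: 10.95
tcp_pos: [0.5447, -0.1134, 0.1154]
orientation: [-2.108, -2.321, 0.007]
contact_force: [-0.6, 0.8, -0.4]
grip_width: 0.043
gripper_force: 0.0
```

Run:
```python
from m import *
t=snap('top','top10');drivers('top',t,(225,345,170,290),165)
st();go(.553,-.1045,.0035,95.5)
```

```text
52 [[295.6, 178.9], [284.4, 180.5]] z.01: [[0.6156, -0.0817], [0.6114, -0.0464]]
83 [[283.6, 180.8], [246.4, 185.6]] z.01: [[0.6104, -0.0438], [0.5985, 0.073]]
80 [[281.5, 201.1], [244.5, 205.6]] z.01: [[0.5466, -0.0356], [0.5355, 0.0804]]
t 11.0 tcp [ 0.5467 -0.1135  0.1183] R [[-0.096, 0.995, 0.001], [0.995, 0.096, -0.004]] w 0.0425 g 0.0 F [0.4 0.5 0.9]
go [0.0083 0.0076 0.1147] spin 0.0003 q7 -0.03
```

Emit:
play_rows:
  targets: "0 0.0083 0.006 0.04 0;0 0.0083 0.006 0.08 0;0 0.0083 0.006 0.095 0;0 0.0083 0.006 0.095 0;0 0.0083 0.006 0.095 0;0 0.0083 0.006 0.095 0"

```text
clock: 11.5
tcp_pos: [0.5557, -0.1052, 0.0274]
orientation: [2.11, 2.322, 0.004]
contact_force: [0.8, -0.5, -0.5]
grip_width: 0.0427
gripper_force: 0.0
```

Run:
```python
from m import *
st();go(.553,-.1045,.0035,95.5)
```

```text
t 11.5 tcp [ 0.5557 -0.1052  0.0274] R [[-0.095, 0.995, -0.001], [0.995, 0.095, 0.005]] w 0.0427 g 0.0 F [ 0.8 -0.5 -0.5]
go [ 0.001  -0.0027  0.0238] spin -0.0004 q7 -0.13
```

Emit:
play_rows:
  targets: "0 0.001 -0.0025 0.01 0;0 0.001 -0.0025 0.022 0;0 0.001 -0.0025 0.022 0;1 0.001 -0.0025 0.022 0;1 0.001 -0.0025 0.022 0;1 0.001 -0.0025 0.022 0;1 0.001 -0.0025 0.022 0"

```text
clock: 12.08
tcp_pos: [0.5509, -0.1041, 0.0028]
orientation: [2.112, 2.325, 0.001]
contact_force: [1.2, -0.0, 0.1]
grip_width: 0.015
gripper_force: 25.3
```

Emit:
play_rows:
  targets: "1 0 0 -0.03 0;1 0 0 -0.07 0;1 0 0 -0.11 0;1 0 0 -0.13 0;1 0 0 -0.13 0;1 0 0 -0.13 0;0.635 0 0 -0.13 0;0.63 0 0 -0.13 0"

```text
clock: 12.75
tcp_pos: [0.5494, -0.1041, 0.131]
orientation: [-2.111, -2.324, 0.003]
contact_force: [-1.0, 0.1, -0.7]
grip_width: 0.0158
gripper_force: 7.0
```

Emit:
play_rows:
  targets: "0.629 0 0 0 0;0.628 0 0 0 0;0.628 0 0 0 0;0.627 0 0 0 0;0.627 0 0 0 0;0.627 0 0 0 0"

```text
clock: 13.25
tcp_pos: [0.5507, -0.104, 0.1324]
orientation: [-2.112, -2.325, 0.0]
contact_force: [-0.2, 0.5, -0.5]
grip_width: 0.0158
gripper_force: 2.5
```

Run:
```python
from m import *
st();s=snap('side','side11')
o=r.get_obs()
for th in(0,10,20,30,40,48): print(th,np.round(proj('side',tipcheck(.185,th))[0],1))
diff(np.load('pics/side9.npy'),s,(230,340,150,240))
```

```text
t 13.25 tcp [ 0.5507 -0.104   0.1324] R [[-0.096, 0.995, 0.0], [0.995, 0.096, -0.0]] w 0.0158 g 2.5 F [-0.2  0.5 -0.5]
0 [267.1 177.5]
10 [267.9 185.9]
20 [269.5 194.6]
30 [272.  203.3]
40 [275.2 211.9]
48 [278.3 218.5]
diff [273 150  67  59] 1622 [308.5 170.2]
diff [308 183   6   5] 24 [310.3 185. ]
diff [268 210  48  30] 211 [293.  227.9]
diff [274 222  13  18] 24 [280.1 231. ]
diff [324 230   5   4] 10 [325.8 231.6]
```

Emit:
play_rows:
  targets: "0.6265 0 0 0 0;0.6265 0 0 0 0;0.6265 0 0 0 0"

```text
clock: 13.55
tcp_pos: [0.5507, -0.1041, 0.1326]
orientation: [2.112, 2.325, 0.0]
contact_force: [-0.7, 0.2, -0.1]
grip_width: 0.0159
gripper_force: 1.9
```

Run:
```python
from m import *
st();s=snap('side','side12')
a=np.load('pics/side11.npy');diff(a,s,(230,340,150,240),18);t=snap('top','top12');diff(np.load('pics/top10.npy'),t,(225,300,185,225),30)
c=cv2.resize(np.hstack([a[150:250,240:340],s[150:250,240:340]]),None,fx=4,fy=4,interpolation=cv2.INTER_CUBIC);cv2.imwrite('pics/c12.png',c[:,:,::-1])
```

```text
t 13.55 tcp [ 0.5507 -0.1041  0.1326] R [[-0.096, 0.995, -0.0], [0.995, 0.096, 0.0]] w 0.0159 g 1.9 F [-0.7  0.2 -0.1]
diff [300 195   5   3] 7 [302. 196.]
diff [273 199  25  10] 84 [284.9 203.6]
diff [303 198   3   3] 6 [304.3 198.8]
diff [278 208  13  32] 61 [283.9 220. ]
diff [274 221  13  19] 29 [279.9 230.5]
diff [245 185  55  23] 284 [281.6 200. ]
```

View pics/c12.png

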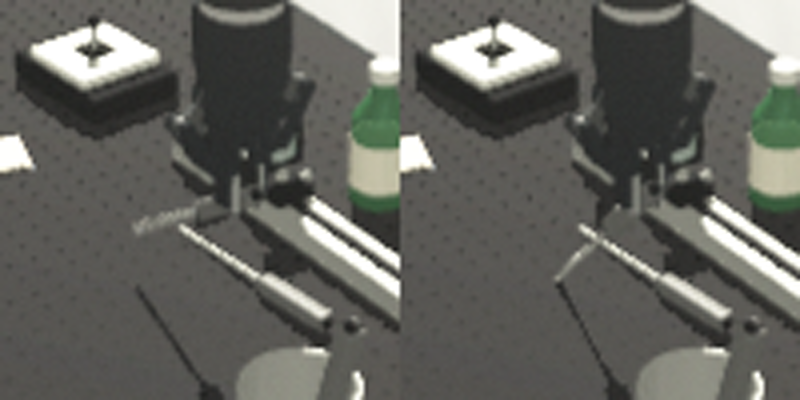

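Second driver pivoted too: tip at (557,280) in the right panel, on the bench. I'll clamp it and carry it to the cup on a different yaw, so its handle leaves room beside the first.

Emit:
play_rows:
  targets: "1 0 0 0 0;1 0 0 0 0;1 0 0 -0.03 0;1 0 0 -0.07 0;1 0 0 -0.11 0;1 0 0 -0.15 0;1 0 0 -0.19 0;1 0 0 -0.19 0"

```text
clock: 14.32
tcp_pos: [0.5545, -0.1039, 0.3313]
orientation: [2.105, 2.317, 0.012]
contact_force: [1.3, 0.9, 0.8]
grip_width: 0.0157
gripper_force: 20.8
```

Emit:
play_rows:
  targets: "1 -0.03 -0.016 0 0.05;1 -0.07 -0.038 0 0.12;1 -0.105 -0.057 0 0.2;1 -0.14 -0.076 0 0.28;1 -0.175 -0.095 0 0.358;1 -0.21 -0.114 0 0.358;1 -0.245 -0.133 0 0.358;1 -0.271 -0.147 0 0.358"

```text
clock: 14.98
tcp_pos: [0.4278, -0.3915, 0.3222]
orientation: [2.495, 1.908, -0.002]
contact_force: [-0.2, -0.4, 0.2]
grip_width: 0.0158
gripper_force: 20.8
```

Emit:
play_rows:
  targets: "1 0 0 0 0;1 0 0 0 0;1 0 0 0 0"

```text
clock: 15.23
tcp_pos: [0.4308, -0.3871, 0.3222]
orientation: [-2.491, -1.913, -0.001]
contact_force: [-1.1, 0.9, -1.1]
grip_width: 0.0156
gripper_force: 20.8
```

```bash
cat >> m.py <<'E'
def tips():
    "bright/dark change against the reference views near the expected tip; prints the tip candidates"
    t=r.grab_frame('top');s=r.grab_frame('side');np.save('pics/tt.npy',t);np.save('pics/ts.npy',s)
    T=tipcheck(.185,51);print('exp',np.round(T,3),np.round(proj('top',T)[0]),np.round(proj('side',T)[0]))
    for n,a,b in(('top',np.load('pics/top9.npy'),t),('side',np.load('pics/side9.npy'),s)):
        u,v=proj(n,T)[0].astype(int);print(n,end=' ');diff(a,b,(u-16,u+25,v-16,v+16),30)
E
python3 - <<'E'
from m import *
st();tips();go(.430,-.388,.185,75)
E
```

```text
t 15.23 tcp [ 0.4308 -0.3871  0.3222] R [[0.258, 0.966, 0.001], [0.966, -0.258, -0.0]] w 0.0156 g 20.8 F [-1.1  0.9 -1.1]
exp [ 0.461 -0.274  0.187] [372. 224.] [306. 221.]
top diff [371 223  18   5] 45 [378.9 225.2]
diff [391 226   5   4] 12 [393.4 227.5]
side diff [313 204   8   5] 26 [316.1 205.8]
diff [305 210   8  10] 26 [308.6 214.3]
diff [289 222  17  14] 76 [296.8 228.5]
diff [289 229   9   7] 20 [292.6 232.5]
go [-0.0021 -0.0009  0.1374] spin 0.0026 q7 0.3
```

Emit:
play_rows:
  targets: "1 -0.006 0.0015 0 0;1 -0.006 0.0015 0.03 0;1 -0.006 0.0015 0.06 0;1 -0.006 0.0015 0.09 0;1 -0.006 0.0015 0.12 0;1 -0.006 0.0015 0.135 0;1 -0.006 0.0015 0.135 0;1 -0.006 0.0015 0.135 0"

```text
clock: 16.0
tcp_pos: [0.4305, -0.3936, 0.1873]
orientation: [-2.491, -1.913, 0.0]
contact_force: [0.8, -0.6, -0.4]
grip_width: 0.0153
gripper_force: 20.8
```

Emit:
play_rows:
  targets: "0.55 0 0 0 0;0.55 0 0 0 0;0.4 0 0 0 0;0.4 0 0 -0.03 0;0.4 0 0 -0.07 0;0.4 0 0 -0.11 0;0.4 0 0 -0.15 0;0.2 0 0 -0.18 0"

```text
clock: 16.67
tcp_pos: [0.4308, -0.3945, 0.3726]
orientation: [2.488, 1.909, 0.002]
contact_force: [0.3, -0.4, -0.5]
grip_width: 0.0338
gripper_force: 0.0
```

Run:
```python
from m import *
st();t=snap('top','top13');s=snap('side','side13')
drivers('top',t,(225,345,170,290),165);drivers('top',t,(360,430,190,260),150)
diff(np.load('pics/top9.npy'),t,(360,430,190,260),30)
diff(np.load('pics/side9.npy'),s,(290,350,190,260),30)
go(.6165,-.112,.15,95.6)
```

```text
t 16.67 tcp [ 0.4308 -0.3945  0.3726] R [[0.259, 0.966, -0.002], [0.966, -0.259, 0.005]] w 0.0338 g 0.0 F [ 0.3 -0.4 -0.5]
131 [[311.6, 176.9], [284.4, 180.4]] z.01: [[0.6206, -0.132], [0.6115, -0.0464]]
83 [[283.6, 180.8], [246.4, 185.6]] z.01: [[0.6104, -0.0438], [0.5985, 0.073]]
diff [379 226  30  10] 143 [395.3 230.1]
diff [414 248  16  12] 87 [422.1 253.8]
diff [290 222  16  19] 112 [297.2 231. ]
diff [312 231   8  26] 157 [315.3 244.7]
go [0.3228 0.1015 0.2247] spin -0.3599 q7 0.32
```

Emit:
play_rows:
  targets: "0 0.038 0.013 0 0;0 0.077 0.026 0 -0.1;0 0.115 0.039 0 -0.2;0 0.153 0.052 0 -0.3;0 0.19 0.064 0 -0.372;0 0.23 0.078 0 -0.372;0 0.268 0.09 0 -0.372;0 0.306 0.103 0 -0.372"

```text
clock: 17.43
tcp_pos: [0.6096, -0.1235, 0.3679]
orientation: [2.096, 2.339, 0.001]
contact_force: [0.8, -0.4, -0.4]
grip_width: 0.0428
gripper_force: 0.0
```

Run:
```python
from m import *
st();go(.6183,-.1125,.03,96.3)
```

```text
t 17.43 tcp [ 0.6096 -0.1235  0.3679] R [[-0.11, 0.994, -0.0], [0.994, 0.11, 0.001]] w 0.0428 g 0.0 F [ 0.8 -0.4 -0.4]
go [0.0101 0.0096 0.3379] spin -0.0001 q7 0.08
```

Emit:
play_rows:
  targets: "0 0.011 0.01 0.04 0;0 0.011 0.01 0.08 0;0 0.011 0.01 0.12 0;0 0.011 0.01 0.16 0;0 0.011 0.01 0.2 0;0 0.011 0.01 0.24 0;0 0.011 0.01 0.28 0;0 0.011 0.01 0.3 0"

```text
clock: 18.1
tcp_pos: [0.6147, -0.1132, 0.0628]
orientation: [-2.093, -2.337, 0.005]
contact_force: [-0.5, -0.1, -1.6]
grip_width: 0.0426
gripper_force: 0.0
```

Emit:
play_rows:
  targets: "0 0 0 0.02 0;0 0 0 0.02 0;0 0 0 0.02 0;0 0 0 0.02 0"

```text
clock: 18.43
tcp_pos: [0.6187, -0.1132, 0.049]
orientation: [2.095, 2.339, 0.002]
contact_force: [0.5, -1.0, -0.5]
grip_width: 0.0427
gripper_force: 0.0
```

Run:
```python
from m import *
st();go(.6183,-.1125,.0035,96.3);t=snap('top','top14');drivers('top',t,(225,345,170,290),165)
```

```text
t 18.43 tcp [ 0.6187 -0.1132  0.049 ] R [[-0.11, 0.994, -0.0], [0.994, 0.11, 0.002]] w 0.0427 g 0.0 F [ 0.5 -1.  -0.5]
go [ 0.0008 -0.0005  0.0455] spin -0.0001 q7 -0.08
85 [[283.6, 180.7], [246.4, 185.6]] z.01: [[0.6107, -0.0438], [0.5984, 0.073]]
```

Emit:
play_rows:
  targets: "0 0 0 0.03 0;0 0 0 0.044 0;0 0 0 0.044 0;0 0 0 0.044 0;1 0 0 0.044 0;1 0 0 0.044 0;1 0 0 0.044 0;1 0 0 0.044 0"

```text
clock: 19.15
tcp_pos: [0.6185, -0.1133, 0.0045]
orientation: [2.095, 2.339, 0.002]
contact_force: [0.0, 0.0, 2.1]
grip_width: 0.0151
gripper_force: 23.3
```

Emit:
play_rows:
  targets: "1 0 0 -0.03 0;1 0 0 -0.07 0;1 0 0 -0.11 0;1 0 0 -0.13 0;1 0 0 -0.13 0;1 0 0 -0.13 0;0.635 0 0 -0.13 0;0.63 0 0 -0.13 0"

```text
clock: 19.82
tcp_pos: [0.6164, -0.1133, 0.1318]
orientation: [-2.094, -2.338, 0.003]
contact_force: [0.3, 1.0, -0.3]
grip_width: 0.016
gripper_force: 6.6
```

Emit:
play_rows:
  targets: "0.629 0 0 0 0;0.628 0 0 0 0;0.628 0 0 0 0;0.627 0 0 0 0;0.627 0 0 0 0;0.627 0 0 0 0"

```text
clock: 20.32
tcp_pos: [0.6177, -0.1132, 0.1334]
orientation: [-2.096, -2.34, 0.0]
contact_force: [-0.7, 1.1, -0.5]
grip_width: 0.0159
gripper_force: 2.4
```

Emit:
play_rows:
  targets: "0.6265 0 0 0 0;0.6265 0 0 0 0;0.6265 0 0 0 0"

```text
clock: 20.57
tcp_pos: [0.6178, -0.1132, 0.1336]
orientation: [2.096, 2.34, 0.0]
contact_force: [-0.1, -0.6, -0.8]
grip_width: 0.0158
gripper_force: 1.7
```

Emit:
play_rows:
  targets: "1 0 0 0 0;1 0 0 0 0;1 0 0 0 0"

```text
clock: 20.82
tcp_pos: [0.6177, -0.1132, 0.1336]
orientation: [2.096, 2.34, 0.0]
contact_force: [-0.3, 0.1, -0.8]
grip_width: 0.0155
gripper_force: 21.0
```

Run:
```python
from m import *
st();s=snap('side','side15');t=snap('top','top15')
for th in(0,30,48): print(th,np.round(proj('side',tipcheck(.185,th))[0],1),np.round(proj('top',tipcheck(.185,th))[0],1))
diff(np.load('pics/top14.npy'),t,(235,330,165,200),30)
diff(np.load('pics/side13.npy'),s,(270,310,180,240),25)
```

```text
t 20.82 tcp [ 0.6177 -0.1132  0.1336] R [[-0.11, 0.994, -0.0], [0.994, 0.11, 0.0]] w 0.0155 g 21.0 F [-0.3  0.1 -0.8]
0 [284.5 173.6] [243.5 179.6]
30 [289.1 199.2] [254.3 183.1]
48 [295.4 214.1] [266.6 183.5]
diff [270 165  43  35] 436 [294.8 179.3]
diff [247 182  20   6] 65 [256.8 184.7]
diff [291 188   6   2] 6 [293.5 188.8]
diff [304 180   6   3] 14 [306.8 180.8]
diff [308 184   2   3] 6 [308.5 185. ]
diff [284 204  26  20] 107 [299.2 213.8]
diff [304 223   6   6] 12 [306.8 225.8]
diff [302 226   8  11] 13 [305.5 231.2]
```

Emit:
play_rows:
  targets: "1 0 0 -0.03 0;1 0 0 -0.07 0;1 0 0 -0.11 0;1 0 0 -0.15 0;1 0 0 -0.19 0;1 0 0 -0.19 0;1 -0.03 -0.015 -0.19 -0.05;1 -0.065 -0.033 -0.19 -0.1"

```text
clock: 21.58
tcp_pos: [0.5932, -0.178, 0.3245]
orientation: [1.964, 2.45, 0.004]
contact_force: [0.5, -1.9, -1.7]
grip_width: 0.0156
gripper_force: 20.9
```

Emit:
play_rows:
  targets: "1 -0.035 -0.02 0 -0.08;1 -0.07 -0.04 0 -0.12;1 -0.105 -0.06 0 -0.174;1 -0.14 -0.08 0 -0.174;1 -0.175 -0.09 0 -0.174;1 -0.183 -0.118 0 -0.174;1 -0.183 -0.118 0 -0.174;1 -0.183 -0.118 0 -0.174"

```text
clock: 22.25
tcp_pos: [0.513, -0.3869, 0.3229]
orientation: [-1.762, -2.6, 0.001]
contact_force: [1.0, 0.4, -0.0]
grip_width: 0.0154
gripper_force: 21.0
```

Run:
```python
from m import *
print('butt1',onz('top',[(408.75,221)],.17))
st();tips();go(.514,-.384,.187,112)
```

```text
butt1 [[ 0.46816318 -0.37977535  0.17      ]]
t 22.25 tcp [ 0.513  -0.3869  0.3229] R [[-0.371, 0.929, 0.0], [0.929, 0.371, -0.001]] w 0.0154 g 21.0 F [ 1.   0.4 -0. ]
exp [ 0.472 -0.276  0.188] [372. 220.] [310. 220.]
top diff [371 211  26  12] 70 [383.6 216.9]
diff [379 226  18   8] 69 [389.5 229.3]
side diff [325 203   7   5] 14 [327.4 204.4]
diff [320 207   4   4] 9 [321.6 208.3]
diff [293 211  30  24] 152 [309.9 221. ]
diff [293 224  13  11] 56 [298.3 229.4]
diff [304 223  12  12] 30 [310.4 228.7]
diff [293 232   4   3] 6 [294.2 233.3]
go [ 0.0004 -0.0014  0.1365] spin 0.0013 q7 0.8
```

Emit:
play_rows:
  targets: "1 -0.004 -0.001 0 0;1 -0.004 -0.001 0.03 0;1 -0.004 -0.001 0.06 0;1 -0.004 -0.001 0.09 0;1 -0.004 -0.001 0.12 0;1 -0.004 -0.001 0.133 0;1 -0.004 -0.001 0.133 0;1 -0.004 -0.001 0.133 0"

```text
clock: 23.02
tcp_pos: [0.5161, -0.3886, 0.191]
orientation: [-1.755, -2.606, -0.001]
contact_force: [0.6, -0.1, -0.1]
grip_width: 0.0155
gripper_force: 20.9
```

Emit:
play_rows:
  targets: "0.55 0 0 0 0;0.55 0 0 0 0;0.4 0 0 0 0;0.4 0 0 -0.03 0;0.4 0 0 -0.07 0;0.4 0 0 -0.11 0;0.4 0 0 -0.15 0;0.2 0 0 -0.18 0"

```text
clock: 23.68
tcp_pos: [0.516, -0.3893, 0.3758]
orientation: [1.754, 2.6, 0.0]
contact_force: [0.7, 0.3, 0.6]
grip_width: 0.034
gripper_force: 0.0
```

Emit:
play_rows:
  targets: "0 0.04 0 0 0;0 0.08 0 0 0;0 0.12 0 0 0;0 0.16 0 0 0;0 0.2 0 0 0;0 0.23 0 0 0;0 0.23 0 0 0;0 0.23 0 0 0"

```text
clock: 24.35
tcp_pos: [0.4292, -0.1745, 0.3721]
orientation: [1.751, 2.604, -0.001]
contact_force: [-0.1, -0.6, 0.5]
grip_width: 0.0425
gripper_force: 0.0
```

Run:
```python
from m import *
st();t=snap('top','top16');s=snap('side','side16')
c=np.hstack([np.vstack([cv2.resize(s[200:290,270:370],(480,432),interpolation=2),np.zeros((168,480,3),np.uint8)]),np.vstack([cv2.resize(t[180:270,350:430],(320,360),interpolation=2),cv2.resize(t[150:270,150:310],(320,240),interpolation=2)])]);cv2.imwrite('pics/c16.png',c[:,:,::-1])
for b in blobs('top',t,165):
    if 150<b[1]<350 and 130<b[2]<300: print(b, np.round(onz('top',[b[1:3]],0.005)[0],3))
```

```text
t 24.35 tcp [ 0.4292 -0.1745  0.3721] R [[-0.377, 0.926, -0.003], [0.926, 0.377, 0.001]] w 0.0425 g 0.0 F [-0.1 -0.6  0.5]
(np.int32(765), 302.1, 151.6, 14.5, 80.6, 85.3) [ 0.703 -0.105  0.005]
(np.int32(914), 150.7, 163.9, 33.3, 33.3, 82.4) [0.677 0.378 0.005]
(np.int32(95), 237.0, 152.5, 6.0, 21.0, 90.0) [0.706 0.101 0.005]
(np.int32(54), 209.2, 159.5, 14.2, 5.9, 84.3) [0.686 0.19  0.005]
(np.int32(62), 240.0, 160.5, 6.0, 15.0, 90.0) [0.68  0.092 0.005]
(np.int32(1068), 174.3, 239.4, 21.0, 72.0, 13.0) [0.435 0.303 0.005]
(np.int32(52), 344.3, 211.6, 14.9, 4.6, 63.4) [ 0.509 -0.231  0.005]
(np.int32(67), 344.8, 232.3, 4.9, 22.4, 9.5) [ 0.445 -0.23   0.005]
```

View pics/c16.png

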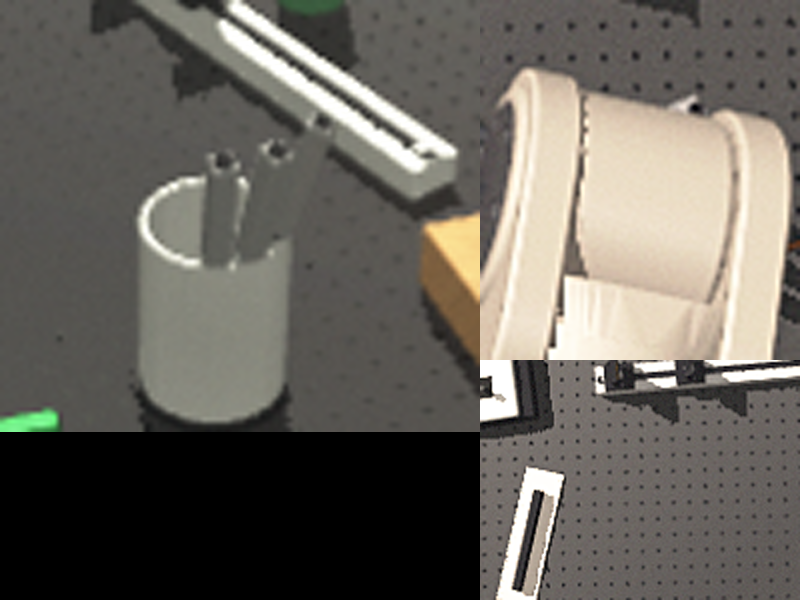

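Three drivers stand in the cup leaning right (left panel handles at (222,160), (275,150), (318,122)), and the rule is unmoved. Now I'll measure the carriages.

Run:
```python
from m import *
s=np.load('pics/side16.npy');t=np.load('pics/top16.npy')
hsv=cv2.cvtColor(s,cv2.COLOR_RGB2HSV)[165:210,280:325].astype(int)
br=(hsv[...,1]>110)&(hsv[...,2]>90)&(hsv[...,0]<30)
ys,xs=np.where(br);P=(xs.mean()+280,ys.mean()+165);print('brass',len(xs),P,onz('side',[P],.075))
k=(s[165:210,280:325].max(2)<45).astype(np.uint8)  # black plate rings
# glass: enclosed light blob
g=((hsv[...,1]<60)&(hsv[...,2]>75)).astype(np.uint8)
n,l,S,C=cv2.connectedComponentsWithStats(g,connectivity=4)
for i in range(1,n):
    if S[i,4]>8: print('light',S[i]+[280,165,0,0,0],C[i]+[280,165],onz('side',[C[i]+[280,165]],.075)[0].round(4))
# top: black between white rail strips (carriage blocks) along the rail
h=cv2.cvtColor(t,cv2.COLOR_RGB2HSV)
for row in (0,):
    for u in range(205,275): pass
P=onz('top',[(209,167)],.025)
# sample the top image along the rail at block-top height .041
e=np.array([-.056,.9984,0]);
def samp(xoff,z,tag):
    ysr=np.arange(.22,-.06,-.002);c0=np.array([.692,-.0194,0])
    pts=np.array([c0+e*(y+.0)+np.array([.998,.056,0])*xoff+[0,0,z] for y in ysr])
    uv=proj('top',pts);v=cv2.remap(t.max(2),uv[:,0].astype(np.float32).reshape(1,-1),uv[:,1].astype(np.float32).reshape(1,-1),1)[0]
    print(tag,' '.join(f'{y:.3f}:{a}' for y,a in zip(ysr[::3],v[::3])))
samp(-.012,.041,'block')
```

```text
brass 33 (np.float64(293.030303030303), np.float64(174.78787878787878)) [[0.6836734  0.15426418 0.075     ]]
light [ 280  165   45   45 1446] [303.39004149 186.37206086] [0.6684 0.0582 0.075 ]
light [308 183   6   8  42] [310.42857143 186.35714286] [0.6899 0.0448 0.075 ]
block 0.220:122 0.214:116 0.208:251 0.202:250 0.196:157 0.190:65 0.184:51 0.178:26 0.172:45 0.166:46 0.160:36 0.154:38 0.148:139 0.142:158 0.136:151 0.130:166 0.124:211 0.118:255 0.112:255 0.106:254 0.100:254 0.094:255 0.088:255 0.082:59 0.076:62 0.070:51 0.064:27 0.058:52 0.052:38 0.046:32 0.040:118 0.034:171 0.028:162 0.022:158 0.016:169 0.010:255 0.004:255 -0.002:255 -0.008:255 -0.014:255 -0.020:255 -0.026:255 -0.032:255 -0.038:255 -0.044:255 -0.050:254 -0.056:255
```

Run:
```python
from h import *
go(.688,.045,.372,93.2)
```

```text
go [ 0.1092  0.3227 -0.0006] spin 0.3272 q7 0.62
```

Emit:
play_rows:
  targets: "-0.45 0.013 0.038 0 0.05;-0.45 0.026 0.076 0 0.1;-0.45 0.038 0.115 0 0.15;-0.45 0.051 0.153 0 0.2;-0.45 0.064 0.19 0 0.25;-0.45 0.077 0.23 0 0.327;-0.45 0.09 0.268 0 0.327;-0.45 0.104 0.306 0 0.327"

```text
clock: 25.12
tcp_pos: [0.6764, 0.0343, 0.3693]
orientation: [-2.162, -2.279, 0.001]
contact_force: [0.7, -0.3, 0.5]
grip_width: 0.0617
gripper_force: 0.0
```

Emit:
play_rows:
  targets: "-0.45 0 0.017 0.04 0;-0.45 0 0.017 0.08 0;-0.45 0 0.017 0.12 0;-0.45 0 0.017 0.16 0;-0.45 0 0.017 0.2 0;-0.45 0 0.017 0.22 0;-0.45 0 0.017 0.22 0;-0.45 0 0.017 0.22 0"

```text
clock: 25.78
tcp_pos: [0.6911, 0.0347, 0.149]
orientation: [-2.158, -2.281, 0.003]
contact_force: [0.4, -0.8, 0.5]
grip_width: 0.0621
gripper_force: 0.0
```

Run:
```python
from h import *
st();go(.688,.045,.068,93.2)
```

```text
t 25.78 tcp [0.6911 0.0347 0.149 ] R [[-0.055, 0.998, -0.0], [0.998, 0.055, -0.003]] w 0.0621 g 0.0 F [ 0.4 -0.8  0.5]
go [ 0.0104 -0.0023  0.081 ] spin -0.0007 q7 -0.37
```

Emit:
play_rows:
  targets: "-0.45 0.01 -0.0015 0 0;-0.45 0.01 -0.0015 0.03 0;-0.45 0.01 -0.0015 0.06 0;-0.45 0.01 -0.0015 0.08 0;-0.45 0.01 -0.0015 0.08 0;0.2 0.01 -0.0015 0.08 0;0.2 0.01 -0.0015 0.08 0;0.2 0.01 -0.0015 0.08 0"

```text
clock: 26.45
tcp_pos: [0.6889, 0.0469, 0.0736]
orientation: [2.157, 2.283, 0.001]
contact_force: [-6.1, -1.0, 3.5]
grip_width: 0.0403
gripper_force: 21.9
```

Emit:
play_rows:
  targets: "0.2 0 0 0 0;0.2 -0.01 0 0 0;0.2 -0.03 0 0 0"

```text
clock: 26.7
tcp_pos: [0.6904, 0.0216, 0.0736]
orientation: [-2.151, -2.287, -0.006]
contact_force: [-4.9, 2.9, 1.7]
grip_width: 0.0402
gripper_force: 21.8
```

Run:
```python
from m import *
st();s=snap('side','side17');diff(np.load('pics/side16.npy'),s,(295,345,165,215),30)
```

```text
t 26.7 tcp [0.6904 0.0216 0.0736] R [[-0.061, 0.998, 0.004], [0.998, 0.061, 0.002]] w 0.0402 g 21.8 F [-4.9  2.9  1.7]
diff [298 165  33  50] 695 [313.9 182.9]
```

Emit:
play_rows:
  targets: "0.2 -0.02 0 0 0;0.2 -0.04 0 0 0;0.2 -0.06 0 0 0;0.2 -0.075 0 0 0;0.2 -0.08 0 0 0;0.2 -0.08 0 0 0;-0.1 -0.08 0 0 0;-0.3 -0.08 0 0 0"

```text
clock: 27.42
tcp_pos: [0.6969, -0.0636, 0.0731]
orientation: [2.156, 2.281, 0.005]
contact_force: [0.8, 0.3, 0.1]
grip_width: 0.0553
gripper_force: 0.0
```

Emit:
play_rows:
  targets: "-0.3 0 0 -0.04 0;-0.3 0 0 -0.08 0;-0.3 0 0 -0.12 0;-0.3 0 0 -0.16 0;0 0.02 -0.02 -0.18 -0.1;0 0.05 -0.04 -0.18 -0.2;0 0.07 -0.07 -0.18 -0.3;0 0.1 -0.1 -0.18 -0.4"

```text
clock: 28.08
tcp_pos: [0.5901, 0.0303, 0.2523]
orientation: [1.654, 2.667, 0.003]
contact_force: [0.0, -0.2, -0.3]
grip_width: 0.0431
gripper_force: 0.0
```

```bash
cat >> m.py <<'E'
def profile(t,xo=(-.012,-.008),z=.041):
    e=np.array([-.056,.9984,0]);n=np.array([.9984,.056,0]);c0=np.array([.692,-.019,0])
    Y=np.arange(.22,-.24,-.001);v=[]
    for xoff in xo:
        uv=proj('top',[c0+e*y+n*xoff+[0,0,z] for y in Y]).astype(np.float32)
        v.append(cv2.remap(t.max(2),uv[:,0].reshape(1,-1),uv[:,1].reshape(1,-1),1)[0])
    d=np.mean(v,0)<95
    k=np.flatnonzero(np.diff(np.r_[0,d.astype(int),0]))
    for a,b in zip(k[::2],k[1::2]):
        if b-a>12: print('dark',round(Y[a],3),round(Y[min(b,len(Y)-1)],3),'mid',round((Y[a]+Y[min(b,len(Y)-1)])/2,4))
E
python3 - <<'E'
from m import *
st();s=snap('side','side18');t=snap('top','top18')
profile(np.load('pics/top16.npy'));profile(t)
hsv=cv2.cvtColor(s,cv2.COLOR_RGB2HSV)
for b in blobs('top',t,165):
    if 150<b[1]<200 and 130<b[2]<300: print(b, np.round(onz('top',[b[1:3]],0.005)[0],4))
go(.435,.302,.1,166.5)
E
```

```text
t 28.08 tcp [0.5901 0.0303 0.2523] R [[-0.445, 0.896, -0.002], [0.896, 0.445, 0.003]] w 0.0431 g 0.0 F [ 0.  -0.2 -0.3]
dark 0.194 0.148 mid 0.171
dark 0.084 0.039 mid 0.0615
dark -0.209 -0.223 mid -0.216
dark -0.03 -0.073 mid -0.0515
dark -0.209 -0.223 mid -0.216
(np.int32(913), 150.6, 163.9, 33.3, 33.4, 82.4) [0.6771 0.3781 0.005 ]
(np.int32(1062), 174.1, 239.4, 21.0, 71.9, 12.5) [0.4355 0.3037 0.005 ]
go [ 0.3047 -0.0147  0.1526] spin -0.8653 q7 0.04
```

Emit:
play_rows:
  targets: "0 0.038 0 0 -0.1;0 0.077 0 0 -0.2;0 0.115 -0.005 0 -0.3;0 0.153 -0.01 0 -0.4;0 0.19 -0.015 0 -0.5;0 0.23 -0.015 0 -0.6;0 0.268 -0.015 0 -0.7;0 0.305 -0.015 0 -0.8"

```text
clock: 28.85
tcp_pos: [0.4413, 0.2995, 0.2521]
orientation: [0.482, 3.102, 0.003]
contact_force: [0.6, 0.6, 0.7]
grip_width: 0.0428
gripper_force: 0.0
```

Emit:
play_rows:
  targets: "0 0 0 0.04 -0.062;0 0 0 0.08 -0.062;0 0 0 0.12 -0.062;0 0 0 0.15 -0.062;0 0 0 0.19 -0.062;0 0 0 0.19 -0.062;0 0 0 0.19 -0.062"

```text
clock: 29.43
tcp_pos: [0.4415, 0.2973, 0.0604]
orientation: [-0.393, -3.115, 0.002]
contact_force: [0.3, -0.4, 0.4]
grip_width: 0.0427
gripper_force: 0.0
```

Run:
```python
from m import *
st();go(.435,.302,.009,166.3)
t=snap('top','top19');profile(t);s=snap('side','side19');diff(np.load('pics/side18.npy'),s,(185,260,180,205),40)
```

```text
t 29.43 tcp [0.4415 0.2973 0.0604] R [[-0.969, 0.248, 0.002], [0.248, 0.969, -0.001]] w 0.0427 g 0.0 F [ 0.3 -0.4  0.4]
go [0.0074 0.003  0.0514] spin -0.012 q7 0.05
dark 0.193 0.148 mid 0.1705
dark -0.03 -0.073 mid -0.0515
dark -0.209 -0.222 mid -0.2155
diff [211 198   9   7] 34 [215.8 201.8]
```

Emit:
play_rows:
  targets: "0 0.007 0.003 0.02 -0.012;0 0.007 0.003 0.045 -0.012;0 0.007 0.003 0.051 -0.012;0 0.007 0.003 0.051 -0.012;1 0.007 0.003 0.051 -0.012;1 0.007 0.003 0.051 -0.012;1 0.007 0.003 0.051 -0.012;1 0.007 0.003 0.051 -0.012"
  squeeze: 70

```text
clock: 30.2
tcp_pos: [0.4373, 0.3023, 0.0115]
orientation: [0.376, 3.116, 0.002]
contact_force: [-1.3, -1.4, 7.5]
grip_width: 0.0122
gripper_force: 70.2
```

Emit:
play_rows:
  targets: "1 0 0 0 0;1 0 0 0 0;1 0 0 -0.02 0;1 0 0 -0.04 0;1 0 0 -0.06 0;1 0 0 -0.06 0"

```text
clock: 30.7
tcp_pos: [0.4379, 0.3035, 0.0736]
orientation: [0.376, 3.114, 0.007]
contact_force: [0.5, 0.9, -1.7]
grip_width: 0.0118
gripper_force: 69.1
```

Run:
```python
from m import *
st();t=snap('top','top20');s=snap('side','side20')
for n,im in(('top',t),('side',s)):
  for b in blobs(n,im,150):
    if (n=='top' and 140<b[1]<230 and 170<b[2]<300) or (n=='side' and 170<b[1]<270 and 165<b[2]<215): print(n,b)
go(.637,.041,.069,93.2)
```

```text
t 30.7 tcp [0.4379 0.3035 0.0736] R [[-0.971, 0.238, -0.004], [0.238, 0.971, 0.005]] w 0.0118 g 69.1 F [ 0.5  0.9 -1.7]
top (np.int32(5023), 159.0, 237.2, 107.8, 82.2, 25.1)
side (np.int32(149), 228.1, 176.1, 9.7, 36.7, 80.5)
side (np.int32(109), 198.1, 180.7, 9.8, 22.5, 81.9)
go [-0.2565 -0.2055  0.0017] spin 1.2744 q7 0.06
```

Emit:
play_rows:
  targets: "1 -0.013 -0.02 -0.03 0.12;1 -0.026 -0.04 -0.03 0.24;1 -0.04 -0.06 -0.03 0.36;1 -0.052 -0.08 -0.03 0.48;1 -0.065 -0.1 -0.03 0.6;1 -0.078 -0.12 -0.03 0.72;1 -0.09 -0.14 -0.03 0.84;1 -0.104 -0.163 -0.03 0.96"

```text
clock: 31.47
tcp_pos: [0.4977, 0.1176, 0.0986]
orientation: [-1.78, -2.588, 0.001]
contact_force: [-0.3, -0.1, -1.5]
grip_width: 0.0119
gripper_force: 69.1
```

Emit:
play_rows:
  targets: "1 0 0 0 0.12;1 0 0 0 0.24;1 0 0 0 0.314;1 0 0 0 0.314;1 0 0 0 0.314;1 0 0 0 0.314"

```text
clock: 31.97
tcp_pos: [0.498, 0.1186, 0.099]
orientation: [-2.154, -2.286, 0.001]
contact_force: [1.0, 0.8, -1.5]
grip_width: 0.0117
gripper_force: 69.1
```

Run:
```python
from m import *
st();t=snap('top','top21');s=snap('side','side21')
z=r.get_obs()['tcp_pos'][2]-.0115
print('z',z)
for n,im in(('top',t),('side',s)):
  hsv=cv2.cvtColor(im,cv2.COLOR_RGB2HSV);m=((hsv[...,2]>165)&(hsv[...,1]<60)).astype(np.uint8)
  k,l,S,C=cv2.connectedComponentsWithStats(m)
  c=proj(n,np.array(r.get_obs()['tcp_pos']))[0];print(n,'tcp px',c.round(1))
  for i in range(1,k):
    if S[i,4]>25 and abs(C[i]-c)[0]<70 and abs(C[i]-c)[1]<45 and S[i,4]<3000:
      ys,xs=np.where(l==i);bx=cv2.boxPoints(cv2.minAreaRect(np.c_[xs,ys].astype(np.float32)))
      print(S[i,4],C[i].round(1),bx.round(1).tolist(),onz(n,bx,z+.005)[:,:2].round(4).tolist())
```

```text
t 31.97 tcp [0.498  0.1186 0.099 ] R [[-0.06, 0.998, -0.0], [0.998, 0.06, -0.001]] w 0.0117 g 69.1 F [ 1.   0.8 -1.5]
z 0.08768440497316433
top tcp px [228.9 216.2]
415 [254.5 212.3] [[236.8000030517578, 204.60000610351562], [264.8999938964844, 202.3000030517578], [266.70001220703125, 222.89999389648438], [238.5, 225.1999969482422]] [[0.5319, 0.0958], [0.5366, 0.0135], [0.4764, 0.0099], [0.4716, 0.0919]]
side tcp px [253.6 186. ]
101 [271.5 163.3] [[266.0, 156.0], [279.0, 156.0], [279.0, 169.0], [266.0, 169.0]] [[0.6591, 0.3213], [0.7032, 0.293], [0.6458, 0.1943], [0.604, 0.2209]]
102 [239.4 181.7] [[230.39999389648438, 177.6999969482422], [235.60000610351562, 171.39999389648438], [252.10000610351562, 184.89999389648438], [247.0, 191.3000030517578]] [[0.4593, 0.2302], [0.4973, 0.2657], [0.5022, 0.1384], [0.4662, 0.1079]]
110 [267.9 194.8] [[258.0, 184.0], [271.3999938964844, 180.3000030517578], [276.6000061035156, 199.10000610351562], [263.20001220703125, 202.8000030517578]] [[0.5232, 0.1333], [0.5773, 0.1318], [0.5274, 0.0069], [0.4776, 0.0099]]
90 [312.3 196.6] [[299.1000061035156, 189.3000030517578], [300.79998779296875, 186.89999389648438], [325.5, 203.8000030517578], [323.79998779296875, 206.3000030517578]] [[0.6272, 0.0223], [0.6416, 0.0339], [0.6493, -0.1058], [0.6357, -0.1154]]
105 [309.6 201.2] [[295.79998779296875, 193.6999969482422], [297.79998779296875, 190.8000030517578], [322.8999938964844, 208.3000030517578], [320.79998779296875, 211.3000030517578]] [[0.6011, 0.0025], [0.618, 0.0159], [0.626, -0.124], [0.6102, -0.1352]]
```

Emit:
play_rows:
  targets: "1 -0.02 0.03 0 0;1 -0.045 0.06 0 0;1 -0.068 0.09 0 0;1 -0.0905 0.122 0 0;1 -0.0905 0.122 0 0;1 -0.0905 0.122 0.03 0;1 -0.0905 0.122 0.06 0;1 -0.0905 0.122 0.075 0"

```text
clock: 32.73
tcp_pos: [0.6233, 0.0346, 0.0212]
orientation: [-2.155, -2.282, 0.005]
contact_force: [-1.8, 0.4, -2.2]
grip_width: 0.0122
gripper_force: 69.3
```

Emit:
play_rows:
  targets: "1 0 0 0 0;1 0 0 0 0"

```text
clock: 32.9
tcp_pos: [0.6247, 0.0354, 0.0241]
orientation: [-2.155, -2.284, 0.002]
contact_force: [0.5, 0.4, -0.7]
grip_width: 0.0119
gripper_force: 69.3
```

```bash
cat >> m.py <<'E'
def rule(z,tag):
    t=snap('top',tag);o=r.get_obs();hsv=cv2.cvtColor(t,cv2.COLOR_RGB2HSV);m=((hsv[...,2]>165)&(hsv[...,1]<60)).astype(np.uint8)
    k,l,S,C=cv2.connectedComponentsWithStats(m)
    for i in range(1,k):
        if 40<S[i,4]<3000 and 200<C[i][0]<350 and 135<C[i][1]<220:
            ys,xs=np.where(l==i);bx=cv2.boxPoints(cv2.minAreaRect(np.c_[xs,ys].astype(np.float32)))
            print(S[i,4],C[i].round(1),bx.round(1).tolist(),onz('top',bx,z)[:,:2].round(4).tolist())
    return t
E
python3 - <<'E'
from m import *
st();t=rule(.02,'top22');profile(t);go(.625,.0355,.0115,93.2)
E
```

```text
t 32.9 tcp [0.6247 0.0354 0.0241] R [[-0.058, 0.998, 0.0], [0.998, 0.058, -0.002]] w 0.0119 g 69.3 F [ 0.5  0.4 -0.7]
401 [323.  149.4] [[298.79998779296875, 145.10000610351562], [341.20001220703125, 141.60000610351562], [342.29998779296875, 155.0], [300.0, 158.5]] [[0.7206, -0.0944], [0.7287, -0.2277], [0.6859, -0.2295], [0.6779, -0.0966]]
55 [209.4 159.5] [[206.10000610351562, 153.1999969482422], [211.0, 152.6999969482422], [212.3000030517578, 165.89999389648438], [207.39999389648438, 166.39999389648438]] [[0.7029, 0.197], [0.704, 0.1817], [0.662, 0.178], [0.6609, 0.1933]]
51 [289.2 168.1] [[284.79998779296875, 164.5], [290.8999938964844, 163.5], [292.6000061035156, 173.89999389648438], [286.5, 174.89999389648438]] [[0.6601, -0.0486], [0.6628, -0.0679], [0.63, -0.0724], [0.6272, -0.0531]]
dark 0.194 0.148 mid 0.171
dark -0.03 -0.073 mid -0.0515
dark -0.209 -0.222 mid -0.2155
go [-0.0002 -0.0008  0.0139] spin 0.0019 q7 -0.46
```

Emit:
play_rows:
  targets: "1 0 0 0.006 0;1 0 0 0.0115 0;1 0 0 0.0115 0;1 0 0.003 0.0115 0;1 0 0.006 0.0115 0;1 0 0.008 0.0115 0;1 0 0.008 0.0115 0"
  squeeze: 40

```text
clock: 33.53
tcp_pos: [0.6343, 0.0358, 0.0134]
orientation: [2.157, 2.283, 0.002]
contact_force: [0.0, 0.7, -1.5]
grip_width: 0.0119
gripper_force: 69.3
```

Emit:
play_rows:
  targets: "1 0 0.002 0 0;1 0 0.003 0 0;1 0 0.003 0 0"

```text
clock: 33.78
tcp_pos: [0.6366, 0.0358, 0.013]
orientation: [2.157, 2.284, 0.0]
contact_force: [0.5, 0.8, -1.9]
grip_width: 0.0118
gripper_force: 69.3
```

Emit:
play_rows:
  targets: "1 0 0.002 0 0;1 0 0.002 0 0"

```text
clock: 33.95
tcp_pos: [0.6386, 0.0359, 0.013]
orientation: [2.157, 2.284, 0.0]
contact_force: [0.0, 0.2, -1.5]
grip_width: 0.0118
gripper_force: 69.3
```

Emit:
play_rows:
  targets: "1 0 0.001 0.001 0;1 0 0.002 0.001 0;1 0 0.002 0.001 0"

```text
clock: 34.2
tcp_pos: [0.6394, 0.036, 0.0117]
orientation: [-2.156, -2.283, 0.003]
contact_force: [-3.2, -0.4, -0.1]
grip_width: 0.012
gripper_force: 69.5
```

Emit:
play_rows:
  targets: "1 0 0.001 0 0;1 0 0.002 0 0;1 0 0.002 0 0"

```text
clock: 34.45
tcp_pos: [0.6395, 0.036, 0.0116]
orientation: [-2.155, -2.282, 0.008]
contact_force: [-9.7, -0.6, 5.3]
grip_width: 0.0117
gripper_force: 70.3
```

Emit:
play_rows:
  targets: "1 0 0.001 0 0;1 0 0.002 0 0;1 0 0.002 0 0"

```text
clock: 34.7
tcp_pos: [0.6395, 0.036, 0.0116]
orientation: [-2.153, -2.281, 0.013]
contact_force: [-14.9, -0.9, 12.5]
grip_width: 0.0122
gripper_force: 71.0
```

Emit:
play_rows:
  targets: "1 0 -0.003 0 0;1 0 -0.004 0 0;0.5 0 -0.004 0 0;0.5 0 -0.004 0 0;0.5 0 -0.004 -0.02 0;0.5 0 -0.004 -0.06 0;0.5 0 -0.004 -0.1 0;0.5 0 -0.004 -0.14 0"

```text
clock: 35.37
tcp_pos: [0.641, 0.0362, 0.1539]
orientation: [2.157, 2.284, 0.002]
contact_force: [0.8, -0.8, -0.1]
grip_width: 0.0214
gripper_force: 0.0
```

Emit:
play_rows:
  targets: "0.5 0 -0.03 -0.03 0;0.5 0 -0.07 -0.03 0;0.5 0 -0.11 -0.03 0;0.5 0 -0.15 -0.03 0;0.5 0 -0.17 -0.03 0;0.5 0.03 -0.17 -0.03 0;0.5 0.07 -0.17 -0.03 0;0.5 0.1 -0.17 -0.03 0"

```text
clock: 36.03
tcp_pos: [0.4657, 0.1283, 0.1833]
orientation: [2.157, 2.281, 0.006]
contact_force: [0.3, 0.2, 0.8]
grip_width: 0.0215
gripper_force: 0.0
```

Run:
```python
from m import *
st();t=rule(.005,'top23');profile(t,(-.012,-.008));s=snap('side','side23')
c=np.vstack([cv2.resize(t[135:205,200:360],(800,350),interpolation=2),np.hstack([cv2.resize(s[160:250,240:380],(389,250),interpolation=2),cv2.resize(t[185:265,350:430],(250,250),interpolation=2),np.zeros((250,161,3),np.uint8)])]);cv2.imwrite('pics/c23.png',c[:,:,::-1])
```

```text
t 36.03 tcp [0.4657 0.1283 0.1833] R [[-0.056, 0.998, 0.001], [0.998, 0.056, 0.004]] w 0.0215 g 0.0 F [0.3 0.2 0.8]
397 [323.  149.4] [[298.79998779296875, 145.10000610351562], [341.20001220703125, 141.60000610351562], [342.29998779296875, 154.89999389648438], [300.0, 158.39999389648438]] [[0.7242, -0.0952], [0.7324, -0.2301], [0.6893, -0.232], [0.6812, -0.0974]]
281 [255.8 151.2] [[226.8000030517578, 151.0], [282.8999938964844, 146.3000030517578], [283.3999938964844, 151.5], [227.3000030517578, 156.10000610351562]] [[0.7113, 0.1336], [0.7215, -0.0447], [0.7049, -0.0456], [0.6947, 0.1325]]
53 [209.4 159.5] [[206.10000610351562, 153.1999969482422], [211.0, 152.6999969482422], [212.3000030517578, 165.89999389648438], [207.39999389648438, 166.39999389648438]] [[0.7062, 0.1997], [0.7073, 0.1842], [0.6649, 0.1805], [0.6638, 0.1959]]
248 [259.9 159.2] [[232.89999389648438, 158.89999389648438], [284.0, 154.6999969482422], [284.3999938964844, 159.6999969482422], [233.3000030517578, 164.0]] [[0.6853, 0.1147], [0.6946, -0.0472], [0.6784, -0.0481], [0.6691, 0.1136]]
956 [257.1 173.5] [[220.5, 166.0], [291.1000061035156, 160.10000610351562], [292.70001220703125, 179.3000030517578], [222.10000610351562, 185.1999969482422]] [[0.6638, 0.1544], [0.6767, -0.0693], [0.6153, -0.0726], [0.6025, 0.1502]]
dark 0.194 0.148 mid 0.171
dark -0.03 -0.073 mid -0.0515
dark -0.209 -0.222 mid -0.2155
```

View pics/c23.png

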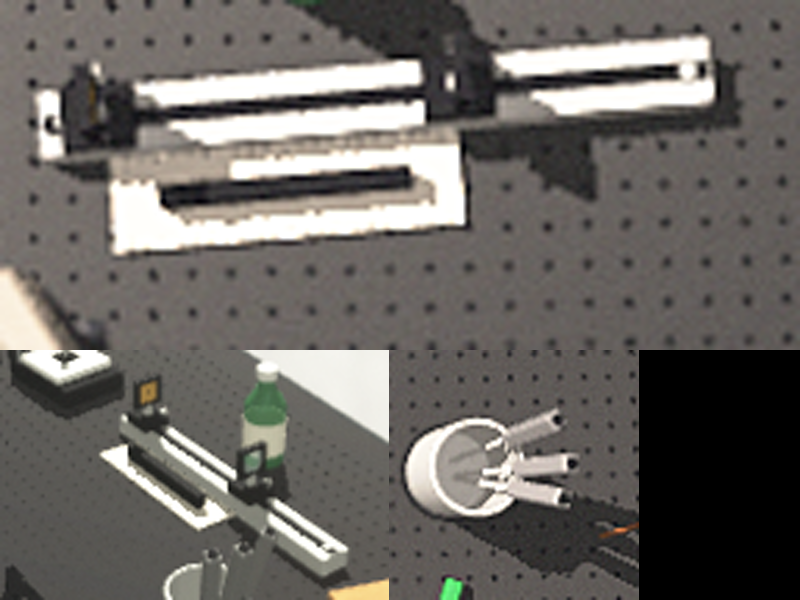

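The rule sits flush and parallel: it is at 3.30° and the rail at 3.27°. Its ends fall at +174 and −49 mm along the rail, with the pinhole at +171 and the lens at −51.5. The drivers' handles lean right at crop (535,430), (550,463) and (540,492), and the gripper is clear. Handing in.

Run:
```python
from h import *
print(r.hand_in());st()
```

```text
the job is handed in; nothing more can be done
None
the job is handed in; nothing more can be done
```

I handed the job in at about 36 s on the robot's clock, and no score came back: by my last measurements the three drivers found lean right in the cup, the rule is flush with the rail, and the lens and pinhole are each within about 4 mm of its ends.

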